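# Load insert tiles into a spring-loaded feed magazine

## Robot

A 7-joint arm with a two-finger parallel gripper is mounted at the origin on the work surface. World frame = base frame: x ahead of the robot, y to its left, z up, the work surface at z = 0. Lengths are in m, angles in rad, forces in N, time in s.
With the tool pointing down it reaches from about 0.425 to 0.925 m from the base axis. Payload 6.8 kg.
Tool frame: the origin (TCP) lies at the very end of the fingers, on their centre line; the grasp point (between the pads) lies 19 mm behind it; x points along the fingers, y is the direction in which the jaws open and shut, and the axes are right-handed (so a half turn about x gives the same grasp; the last joint's range is limited). The gripper opens to 85 mm and grips with 20 to 120 N. Pads are 22 mm wide; open, the fingers measure 114 mm over their backs; the gripper's body (76 mm by 85 mm) begins 54 mm behind the grasp point. The pads swing forward as they close: fully open they stand 13 mm farther back than shut.
Start: joints at [1.177, 0.477, 0.022, 1.555, -0.011, 1.109, -0.083], TCP at [0.19, -0.648, 0.201] pointing down, gripper open.
Joint ranges: [-2.96, 2.96], [-0.34, 2.1], [-1.41, 1.46], [0.24, 2.44], [-1.37, 4.51], [0.17, 1.92], [-2.96, 2.96]. Speed limits (rad/s): [2.39, 2.39, 3.14, 3.14, 3.14, 3.14, 3.14].

## Interface

Orientations are given as a 3x3 rotation matrix whose columns are the frame's x, y, z axes.
In Python, from bench import robot, read_camera gives the robot as it stands.
- The arm moves only by the tool arm_command, never from a script. Its argument "plan" is a list of rows, each a list of 7 numbers: the gripper's target within -1 to 1 (fully open at 1, half-way at 0, shut at -1), then the shift along the tool's x, y, z in m, then the turn, a rotation vector about the tool's x, y, z in rad. In form: [[hand, dx, dy, dz, ax, ay, az], ...]. A call has 1 to 8 rows; each row shifts and turns the commanded pose from where the row before left it, along the tool's axes as they then stand; what a row does not reach is not made up. A row lasts 1/8 s, in which the tool goes at most 62.5 mm and 10.7 degrees, less where a joint would pass 70% of its speed; a pose out of reach is approached as far as the arm can. A call with a gripper value outside its range is refused whole. The fingers move at their own pace and stop on an object; "newtons" is the grip in N (left out, the last holds). Time passes only in rows, so rows that do not move let the fingers close. It gives the time, the measured TCP pose, the force and the opening at its end, in the units of the state.
- robot.read_state(): the state, without advancing time (a new reading comes with each control period).
- read_camera(name): name is "scene" or "side" or "wrist"; returns a dict with "image" (400x640x3 uint8, red, green, blue), "depth" (400x640 float32, m along the optical axis (not along the pixel's ray), 0 where there is no reading), "fx", "fy", "cx", "cy" (pixels), "world_from_camera" (4x4, takes a point from camera to world coordinates); the wrist camera has in their place "hand_eye" (4x4, takes a point from camera to tool coordinates, whose origin is the TCP and whose axes are the tool frame's). Camera axes: x right, y down, z forward; pixel columns grow to the right and rows downward; lengths in m; the calibration is good to about 2 mm. A picture is of the moment at which its call begins: read the wrist's pose just before it.
- robot.hand_in(): hands the job in, once; it reports no verdict.
The state is a dict: "clock": time; "qpos": joint angles; "qd": joint speeds; "effort": joint torques, N m; "ee_pos": TCP position; "eef_rot": TCP orientation; "wrist_force": force on the tool from outside, world axes, zero at the start; "torque": the same for the moment, N m; "gripper_width": opening from 0.0 (shut) to 1.0 (fully open).
Only numpy, scipy, OpenCV 4.12 (cv2) and the standard library are available. Lean on these libraries where they do the work, as an engineer would, in place of code of your own. Each camera call takes 0.05 s, during which the arm holds its last target.

## Task

Load the two square insert tiles flat into the spring-loaded magazine, one at a time: lay one in the mouth, press it down slowly and gently until it has snapped under both sprung lips and stays there by itself, then do the same with the other on top of it. The second one fills the magazine, so stop pressing when you feel the stack reach the bottom and do not force it. Leave the round insert and the other things on the bench where they are.

Things in the scene. Friction and masses are not known exactly. Their poses are not given: they have to be found in the camera images.
- square_a: Plain pale cement insert tile, square, 56 x 56 x 16 mm, about 0.11 kg, lying flat on the bench. Origin: centre of its underside; z is up through its thickness, x and y run along its edges. Interchangeable with square_b.
- square_b: The second square insert tile, the same as square_a (56 x 56 x 16 mm, origin at the centre of its underside). Either may be loaded first.
- round_insert: Plain pale cement insert, a disc of 60 mm diameter and 16 mm thick; not wanted, leave it where it lies. Origin: centre of its underside.
- magazine: Steel feed magazine bolted to the bench, empty at first; base plate 150 (x) x 104 (y) x 8 mm. Origin: centre of the plate's underside, z up. Four L-shaped corner posts rise from it around a square shaft, 58 x 58 mm inside along its x and y, for 56 mm tiles. More than 30 N on the stack or magazine breaks the tiles; bumping the stop at 20 mm/s does, at 8 it does not.
- mouth (a point): Centre of the mouth at the top of the straight part of the corner posts, 108 mm above the bench; above it the posts flare outward 5 mm per side up to 116 mm. Axes as the magazine's.
- sides (a point): On the shaft's axis, 58 mm above the bench: top edge of the shaft's low walls. Above this height the magazine's +y and -y sides are open between the posts, 44 mm wide, for gripper fingers: hold a tile by the two sides that face +y and -y.
- lips (a point): On the shaft's axis, 79 mm up: middle of the lips' possible height. On the -x and +x sides a sprung lip 30 mm wide reaches 4 mm into the shaft; its top slopes steeply over 11 mm, its flat underside stands anywhere from 72 to 86 mm up (set by a screw, not reported). A tile laid in the mouth rests on the slopes, underside 5 to 9 mm above that; pressed down it parts the lips and they snap over its top.
- follower_top (a point): On the shaft's axis, 77 mm up: middle of the heights where the spring-loaded follower plate can start, 2 mm below the lips. It pushes the stack up with 3 N (empty), 6 N (one tile) or 9 N (two); passing the lips adds 2 to 8 N. Under the first tile there is 15 mm or more of spare travel; under the second it meets a hard stop about 1.5 mm below the snap point, wherever the lips are set, and the force jumps.
- tin: Closed metal tin, 72 mm diameter, 95 mm tall; bystander. Origin: centre of its underside.
- pigment_bowl: White ceramic bowl, 100 mm wide, 50 mm tall; bystander. Origin: centre of its underside.
- round_brush: Brush about 240 mm long lying on the bench; bystander.
- wire_brush: Wire brush with a wooden back, 150 x 45 x 32 mm; bystander.
- spatula: Spatula about 240 mm long lying on the bench; bystander.
- scrap_tile: Terracotta-coloured tile, 100 x 100 x 18 mm; bystander.
There are look-alikes about, which are no part of the job. What is shaped like the square_a but black is not meant.

How it is judged:
By the outcome, as a careful person would: the job done as asked, in the order asked, and still so for the second after the job is handed in, with the robot touching nothing.
It also fails if it takes over 72 s, if anything falls off the work surface, if the arm or the gripper's body presses on something with over 40 N, if the wrist force passes 120 N, or if a joint passes its speed limit or range.

## Working session

There is one attempt and no reset: what is moved stays moved. The work goes in short steps, Python scripts to look and compute and a tool call to move; the robot and the scene stay as the last step left them, time stands still between calls to the robot, and variables do not carry over. Pictures are saved under pics/ and viewed, and the job is handed in when it is done.

Besides the shell and the picture viewer there is one more tool, called after "Call:" by a JSON object that holds its "op" and its "data", one argument or row to a line. arm_command: Moves the arm, as the interface text tells. Its arguments: {"type":"object","properties":{"plan":{"type":"array","items":{"type":"array","items":{"type":"number"}}},"newtons":{"type":"number"}},"required":["plan"]}

```bash
ls; mkdir -p pics
python3 - <<'E'
from bench import robot, read_camera
import cv2,numpy as np
print(robot.read_state())
for n in ("scene","side","wrist"):
    c=read_camera(n); cv2.imwrite(f"pics/{n}0.png",c["image"][:,:,::-1]); np.savez(f"{n}0.npz",**c)
    print(n,c["fx"],c["cx"],c["cy"],c.get("world_from_camera",c.get("hand_eye")))
print(robot.read_state()["clock"])
E
```

```text
pics
{'clock': 0.0, 'qpos': array([ 1.17686341,  0.4777844 ,  0.02234512,  1.55646831, -0.01155337,
        1.10932706, -0.0830915 ]), 'qd': array([ 1.64003524e-03, -1.30927085e-05,  1.83327500e-04, -2.08716937e-04,
       -9.28626681e-04,  1.10482208e-03, -7.23748440e-04]), 'effort': array([-9.19411395e-04, -5.96454978e+01,  1.60706889e+00, -2.81194836e+01,
        1.24405359e-02,  9.37582925e-03, -1.78739805e-05]), 'ee_pos': array([ 0.19012563, -0.64697472,  0.19982929]), 'eef_rot': array([[-6.13083234e-04,  2.81957382e-01, -9.59426734e-01],
       [ 1.75585594e-03, -9.59425132e-01, -2.81958034e-01],
       [-9.99998271e-01, -1.85747888e-03,  9.31309170e-05]]), 'wrist_force': array([-0.14285421,  0.93186635,  0.19581956]), 'torque': array([-0.00166186,  0.01001341,  0.02548967]), 'gripper_width': 0.9991162566918935}
scene 407.0770983409772 321.38036588107155 198.56094241602676 [[ 8.65755785e-01  3.66728269e-01 -3.40554398e-01  8.49277317e-01]
 [ 5.00466526e-01 -6.34973434e-01  5.88508279e-01 -4.94537017e-01]
 [-4.20372995e-04 -6.79940524e-01 -7.33267146e-01  7.32954843e-01]
 [ 0.00000000e+00  0.00000000e+00  0.00000000e+00  1.00000000e+00]]
side 411.0556453663601 319.1483321454681 201.536368352162 [[-0.98550328 -0.09225648  0.14237989  0.42983174]
 [-0.1696381   0.52351932 -0.83495535  0.79217922]
 [ 0.00249141 -0.84700429 -0.53158022  0.61010253]
 [ 0.          0.          0.          1.        ]]
wrist 327.0080945095128 318.5180439276132 196.6174635602621 [[-4.67235314e-04 -3.02225373e-01  9.53236385e-01 -1.74078081e-01]
 [ 9.99999883e-01 -2.59644170e-04  4.07836093e-04 -2.10227664e-04]
 [ 1.24243854e-04  9.53236464e-01  3.02225459e-01 -7.74481500e-02]
 [ 0.00000000e+00  0.00000000e+00  0.00000000e+00  1.00000000e+00]]
0.15
```

View pics/scene0.png

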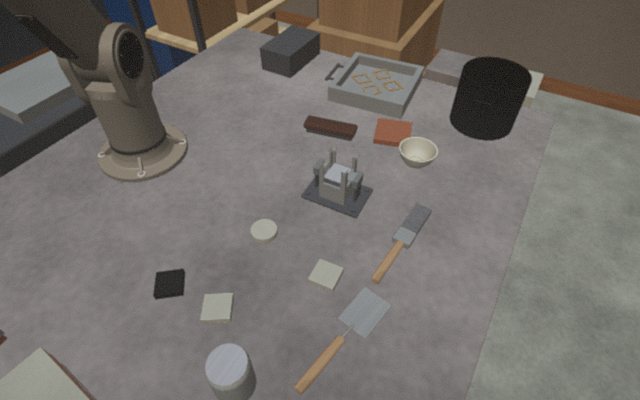

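View pics/side0.png

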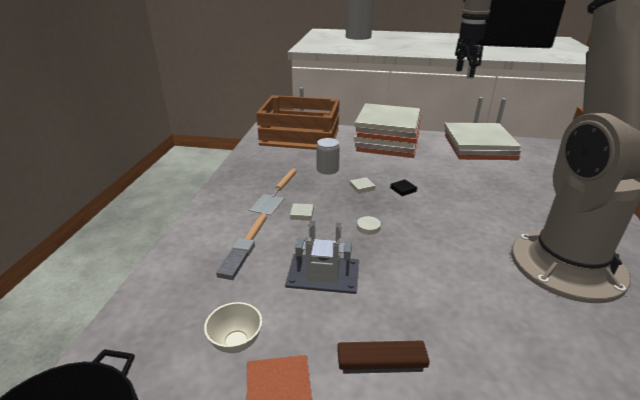

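View pics/wrist0.png

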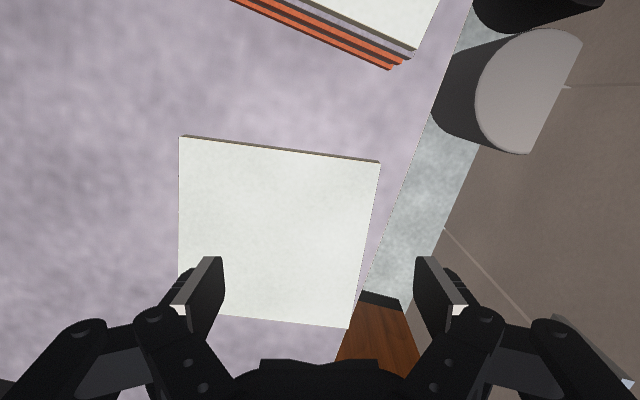

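The scene picture shows the two pale squares at about (217,307) and (326,274), and the round insert at (264,231). The black look-alike is at (169,283) and the magazine at (338,185). The tin is at (230,370), close to the first square. Next I'll measure these from the depth data.

```bash
cat > h.py <<'E'
import numpy as np,cv2
def cloud(c):
    d=c["depth"]; v,u=np.mgrid[0:400,0:640]
    p=np.stack([(u-c["cx"])/c["fx"]*d,(v-c["cy"])/c["fy"]*d,d,np.ones_like(d)],-1)
    return p@np.asarray(c["world_from_camera"]).T
E
python3 - <<'E'
from h import *
for n,ps in (("scene",{"A":(217,304),"B":(326,272),"R":(264,229),"K":(169,281)}),("side",{"A":(362,184),"B":(302,210),"R":(369,224),"K":(403,186)})):
    c=np.load(n+"0.npz"); P=cloud(c)[...,:3]
    for k,(u,v) in ps.items():
        c0=P[v,u]
        m=(np.linalg.norm(P[...,:2]-c0[:2],axis=-1)<.055)&(P[...,2]>.011)&(P[...,2]<.024)&(c["depth"]>0)
        q=P[m]; top=q[q[:,2]>np.percentile(q[:,2],50)-.003]
        r=cv2.minAreaRect((top[:,:2]*1000).astype(np.float32))
        print(n,k,c0.round(4),"z",np.median(top[:,2]).round(4),len(top),r)
    # magazine
    g=P[(c["depth"]>0)&(P[...,2]>.004)]
    for lo,hi in ((.004,.014),(.05,.065),(.06,.1),(.1,.11),(.112,.125)):
        q=g[(g[:,2]>lo)&(g[:,2]<hi)]
        mc=P[(182 if n=="scene" else 255),(338 if n=="scene" else 323)]
        q=q[np.linalg.norm(q[:,:2]-mc[:2],axis=1)<.11]
        if len(q): print("mag",lo,hi,mc.round(3),len(q),cv2.minAreaRect((q[:,:2]*1000).astype(np.float32)))
E
for n in scene side; do python3 -c "
import cv2;i=cv2.imread('pics/${n}0.png')
x,y=(290,140) if '$n'=='scene' else (275,210)
cv2.imwrite('pics/${n}mag.png',cv2.resize(i[y:y+90,x:x+100],None,fx=6,fy=6,interpolation=cv2.INTER_CUBIC))"; done
```

```text
scene A [ 0.48   -0.261   0.0149] z 0.016 775 ((482.0389404296875, -264.7223205566406), (57.008548736572266, 57.04864501953125), 32.369117736816406)
scene B [ 0.6276 -0.0927  0.0159] z 0.0161 643 ((628.185546875, -95.20260620117188), (56.62164306640625, 57.32977294921875), 3.752335548400879)
scene R [ 0.4515 -0.0645  0.0163] z 0.0162 440 ((449.677490234375, -64.11140441894531), (56.565834045410156, 60.51896667480469), 34.63458251953125)
scene K [ 0.3628 -0.2699  0.0154] z 0.016 680 ((362.6844482421875, -271.897216796875), (56.8288688659668, 57.22184371948242), 40.4415283203125)
mag 0.004 0.014 [0.549 0.1   0.072] 990 ((555.5404052734375, 86.22823333740234), (189.2096405029297, 184.15768432617188), 4.452339172363281)
mag 0.05 0.065 [0.549 0.1   0.072] 194 ((537.1837158203125, 118.68692016601562), (64.0134506225586, 110.02937316894531), 83.50270080566406)
mag 0.06 0.1 [0.549 0.1   0.072] 856 ((534.6017456054688, 124.38810729980469), (115.04330444335938, 67.8722152709961), 2.788050413131714)
mag 0.1 0.11 [0.549 0.1   0.072] 82 ((535.3001708984375, 125.0322494506836), (67.13203430175781,
[... 768 characters left out ...]
56)
mag 0.004 0.014 [0.531 0.152 0.075] 1402 ((526.0289306640625, 139.68394470214844), (165.08773803710938, 129.87710571289062), 3.462470293045044)
mag 0.05 0.065 [0.531 0.152 0.075] 245 ((532.15771484375, 140.07315063476562), (61.802032470703125, 103.88121032714844), 71.44095611572266)
mag 0.06 0.1 [0.531 0.152 0.075] 1009 ((533.8494873046875, 127.65338897705078), (113.73748779296875, 67.67623901367188), 1.6651484966278076)
mag 0.1 0.11 [0.531 0.152 0.075] 99 ((534.2908325195312, 126.72248840332031), (65.31002044677734, 69.61156463623047), 2.9990086555480957)
mag 0.112 0.125 [0.531 0.152 0.075] 95 ((533.84765625, 125.73930358886719), (71.24360656738281, 73.26107025146484), 2.54202938079834)
```

View pics/scenemag.png

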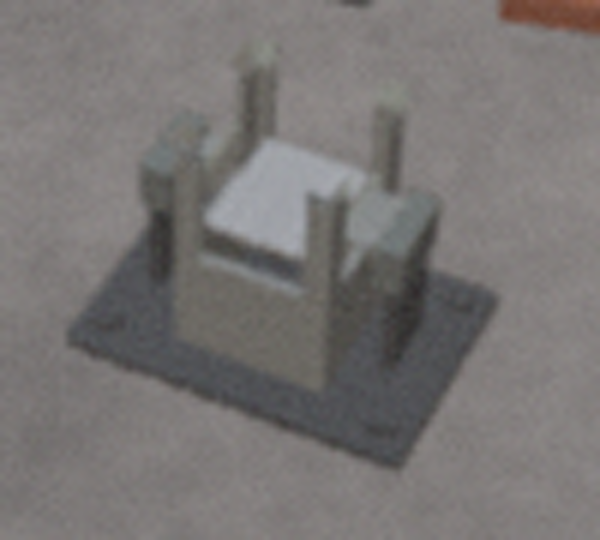

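View pics/sidemag.png

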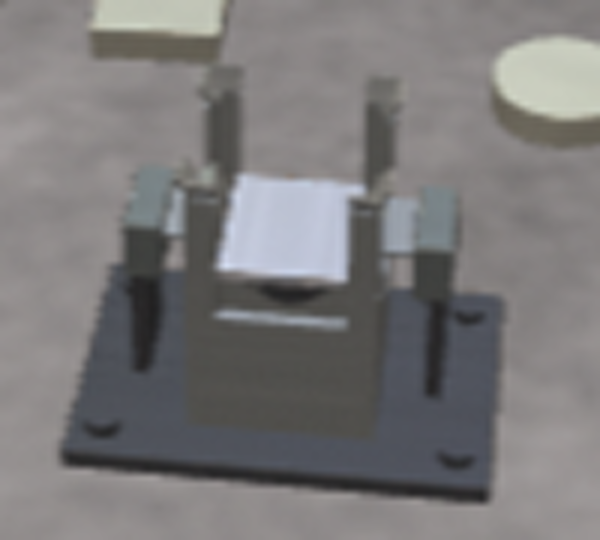

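```bash
cat >> h.py <<'E'
from scipy.spatial.transform import Rotation as Ro
def target_R(yaw_deg): # tool x down, tool y at world angle yaw
    a=np.radians(yaw_deg); y=np.array([np.cos(a),np.sin(a),0]); x=np.array([0,0,-1.]); return np.stack([x,y,np.cross(x,y)],1)
def plan(s,pos,yaw):
    R=np.array(s["eef_rot"]); T=target_R(yaw)
    rv=Ro.from_matrix(R.T@T).as_rotvec()
    d=np.array(pos)-s["ee_pos"]
    print("turn first (tool)",rv.round(4),"then shift in NEW tool axes",(T.T@d).round(4),"dist",np.linalg.norm(d).round(3))
E
python3 - <<'E'
from h import *
from bench import robot
for n in ("scene","side"):
    c=np.load(n+"0.npz"); P=cloud(c)[...,:3]; ok=c["depth"]>0
    q=P[ok&(P[...,2]>.088)&(P[...,2]<.1)&(np.linalg.norm(P[...,:2]-[.55,-.33],axis=-1)<.12)]
    if len(q): print("tin",cv2.minEnclosingCircle((q[:,:2]*1000).astype(np.float32)))
    # follower region
    w=np.linalg.norm(P[...,:2]-[.534,.126],axis=-1)<.018
    q=P[ok&w&(P[...,2]>.06)&(P[...,2]<.09)]
    print("follower z",np.median(q[:,2]),np.percentile(q[:,2],[10,90]),len(q))
    # things near B above table within 12cm
    q=P[ok&(P[...,2]>.007)&(np.linalg.norm(P[...,:2]-[.628,-.095],axis=-1)<.12)&(np.linalg.norm(P[...,:2]-[.628,-.095],axis=-1)>.045)]
    if len(q): 
        b=((q[:,:2]-[.628,-.095])/.02).round()*20
        print("nearB rel mm",np.unique(b,axis=0,return_counts=True))
    # bench level
    q=P[ok&(abs(P[...,2])<.01)&(np.linalg.norm(P[...,:2]-[.5,-.15],axis=-1)<.15)]
    print("bench",np.median(q[:,2]))
s=robot.read_state(); plan(s,[.628,-.0945,.2],-85.5)
E
```

```text
tin ((599.6903076171875, -359.1665344238281), 33.46949005126953)
follower z 0.07418432395170388 [0.07266119 0.07551408] 108
nearB rel mm (array([[ 80.,  -0.],
       [ 80.,  40.],
       [ 80.,  60.],
       [ 80.,  80.],
       [100., -60.],
       [100., -20.],
       [100.,  40.],
       [100.,  60.],
       [100.,  80.]]), array([ 1, 19, 11,  6,  1,  1, 60, 53,  7]))
bench 0.00019156196127584346
tin ((600.9141235351562, -357.3323974609375), 34.76968765258789)
follower z 0.07466479841699003 [0.07333548 0.07591671] 145
nearB rel mm (array([[ 80.,  40.],
       [ 80.,  60.],
       [ 80.,  80.],
       [100., -80.],
       [100.,  40.],
       [100.,  60.],
       [100.,  80.]]), array([12, 18, 10,  2, 10, 15,  6]))
bench 0.0010585648148185856
turn first (tool) [2.073e-01 2.000e-04 1.400e-03] then shift in NEW tool axes [ 0.     -0.5166 -0.4799] dist 0.705
```

Call:
{"op": "arm_command", "data": {
  "plan": [
    [1,0,0,0,0.1037,0,0],
    [1,0,0,0,0.1037,0,0],
    [1,0,-0.043,-0.04,0,0,0],
    [1,0,-0.043,-0.04,0,0,0],
    [1,0,-0.043,-0.04,0,0,0],
    [1,0,-0.043,-0.04,0,0,0],
    [1,0,-0.043,-0.04,0,0,0],
    [1,0,-0.043,-0.04,0,0,0]
  ],
  "newtons": 30
}}

```text
clock: 1.15
ee_pos: [0.4102, -0.3699, 0.2008]
eef_rot: [[-0.0, 0.078, -0.997], [-0.0, -0.997, -0.078], [-1.0, 0.0, 0.0]]
wrist_force: [0.5, 0.2, -0.1]
gripper_width: 0.998
```

Call:
{"op": "arm_command", "data": {
  "plan": [
    [1,0,-0.043,-0.04,0,0,0],
    [1,0,-0.043,-0.04,0,0,0],
    [1,0,-0.043,-0.04,0,0,0],
    [1,0,-0.043,-0.04,0,0,0],
    [1,0,-0.043,-0.04,0,0,0],
    [1,0,-0.043,-0.04,0,0,0],
    [1,0,0,0,0,0,0],
    [1,0,0,0,0,0,0]
  ]
}}

```text
clock: 2.15
ee_pos: [0.628, -0.096, 0.2002]
eef_rot: [[-0.001, 0.078, -0.997], [-0.0, -0.997, -0.078], [-1.0, 0.0, 0.001]]
wrist_force: [-0.3, -0.6, -0.3]
gripper_width: 1.003
```

```bash
cat >> h.py <<'E'
def wrist_cloud(c,s):
    T=np.eye(4);T[:3,:3]=s["eef_rot"];T[:3,3]=s["ee_pos"]
    return cloud(dict(c,world_from_camera=T@np.asarray(c["hand_eye"])))[...,:3]
def snap(name):
    from bench import robot,read_camera
    s=robot.read_state(); c=read_camera("wrist"); cv2.imwrite(f"pics/{name}.png",c["image"][:,:,::-1])
    return s,c,wrist_cloud(c,s)
E
python3 - <<'E'
from h import *
s,c,P=snap("w1"); print(s["clock"],s["ee_pos"],np.degrees(np.arctan2(s["eef_rot"][1,1],s["eef_rot"][0,1])))
m=(c["depth"]>0)&(P[...,2]>.012)&(P[...,2]<.022)&(np.linalg.norm(P[...,:2]-[.628,-.095],axis=-1)<.06)
q=P[m]; print(len(q),np.median(q[:,2]),cv2.minAreaRect((q[:,:2]*1000).astype(np.float32)))
for lo,hi in ((.1,.11),(.112,.122)):
    q=P[(c["depth"]>0)&(P[...,2]>lo)&(P[...,2]<hi)&(np.linalg.norm(P[...,:2]-[.534,.126],axis=-1)<.08)]
    if len(q): print(len(q),cv2.minAreaRect((q[:,:2]*1000).astype(np.float32)))
E
```

```text
2.15 [ 0.62796181 -0.09600249  0.20022582] -85.49899223493297
2447 0.016831473270832287 ((629.0608520507812, -95.66802215576172), (55.00343322753906, 55.863887786865234), 4.805807113647461)
715 ((535.1079711914062, 125.0609130859375), (66.78958892822266, 66.92528533935547), 2.6925206184387207)
611 ((534.3436279296875, 125.42143249511719), (73.1734619140625, 72.37274169921875), 2.921144962310791)
```

View pics/w1.png

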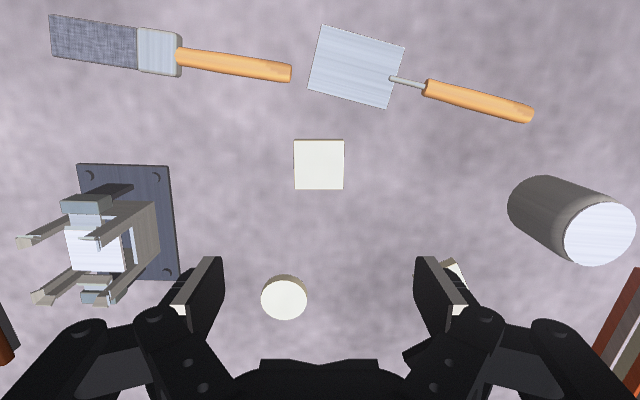

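Run:
```python
from h import *
from bench import robot,read_camera
s=robot.read_state(); c=read_camera("wrist")
p=cloud(dict(c,world_from_camera=c["hand_eye"]))[...,:3]
for sg in (1,-1):
    m=(c["depth"]>.02)&(abs(p[...,0])<.06)&(sg*p[...,1]>.03)&(sg*p[...,1]<.065)&(abs(p[...,2])<.02)
    q=p[m]; print(len(q),"x pct",np.percentile(q[:,0],[50,90,99,100]).round(4),"y range",q[:,1].min().round(4),q[:,1].max().round(4))
    t=q[q[:,0]>np.percentile(q[:,0],98)]; print(t.mean(0).round(4), "z",t[:,2].min().round(4),t[:,2].max().round(4))
```

```text
886 x pct [-0.054  -0.0478 -0.0449 -0.0434] y range 0.042 0.0565
[-0.0448  0.0426 -0.0016] z -0.0068 0.006
877 x pct [-0.054  -0.0477 -0.045  -0.0443] y range -0.0567 -0.0423
[-0.0449 -0.0429 -0.0005] z -0.0082 0.0048
```

```bash
python3 - <<'E'
from h import *
from bench import robot,read_camera
c=read_camera("wrist")
p=cloud(dict(c,world_from_camera=c["hand_eye"]))[...,:3]
for u,v in ((214,259),(205,262),(218,280),(200,290),(180,308),(425,259),(435,262),(440,290),(460,308)):
    print(u,v,c["depth"][v,u].round(4),p[v,u].round(4))
E
python3 -c "
import cv2;i=cv2.imread('pics/w1.png');cv2.imwrite('pics/w1c.png',cv2.resize(i[240:400,120:320],None,fx=4,fy=3.7))"
```

```text
214 259 0.137 [-0.0513 -0.044  -0.0111]
205 262 0.1341 [-0.0544 -0.0467 -0.0113]
218 280 0.1379 [-0.0532 -0.0426 -0.0022]
200 290 0.1186 [-0.0713 -0.0431 -0.0093]
180 308 0.1083 [-0.082  -0.0461 -0.0095]
425 259 0.1355 [-0.0528  0.0439 -0.0118]
435 262 0.1357 [-0.0529  0.0482 -0.0105]
440 290 0.1165 [-0.0731  0.0431 -0.0105]
460 308 0.1076 [-0.0826  0.0464 -0.01  ]
```

View pics/w1c.png

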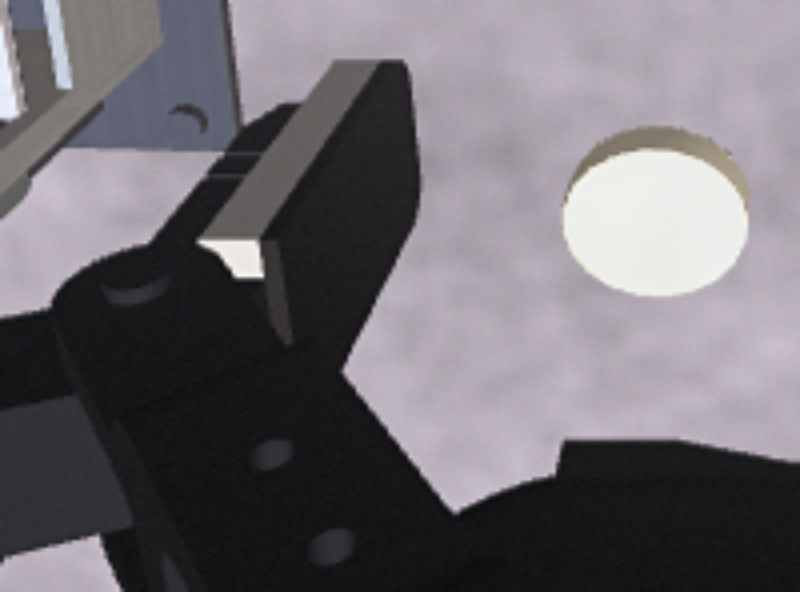

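Run:
```python
from h import *
from bench import robot,read_camera
for n in ("scene","side"):
    c=read_camera(n); P=cloud(c)[...,:3]; cv2.imwrite(f"pics/{n}1.png",c["image"][:,:,::-1])
    m=(c["depth"]>0)&(P[...,2]>.12)&(P[...,2]<.35)&(np.linalg.norm(P[...,:2]-[.628,-.096],axis=-1)<.075)
    q=P[m]; print(n,len(q),np.sort(q[:,2])[:8].round(4)); t=q[q[:,2]<q[:,2].min()+.01]; print(t[:12].round(3))
print(robot.read_state()["clock"])
```

```text
scene 1669 [0.2431 0.2437 0.2447 0.2455 0.246  0.246  0.2462 0.2463]
[[ 0.614 -0.052  0.25 ]
 [ 0.617 -0.053  0.252]
 [ 0.614 -0.055  0.249]
 [ 0.615 -0.054  0.249]
 [ 0.618 -0.056  0.252]
 [ 0.619 -0.054  0.251]
 [ 0.621 -0.054  0.252]
 [ 0.623 -0.054  0.253]
 [ 0.615 -0.054  0.247]
 [ 0.616 -0.053  0.246]
 [ 0.619 -0.054  0.248]
 [ 0.621 -0.053  0.249]]
side 768 [0.2455 0.2458 0.2458 0.2459 0.2459 0.2461 0.2464 0.2464]
[[ 0.628 -0.137  0.255]
 [ 0.627 -0.143  0.253]
 [ 0.624 -0.141  0.254]
 [ 0.622 -0.14   0.255]
 [ 0.62  -0.144  0.253]
 [ 0.629 -0.14   0.252]
 [ 0.627 -0.141  0.251]
 [ 0.625 -0.142  0.251]
 [ 0.622 -0.139  0.252]
 [ 0.62  -0.142  0.251]
 [ 0.63  -0.143  0.248]
 [ 0.627 -0.139  0.249]]
2.4
```

View pics/side1.png

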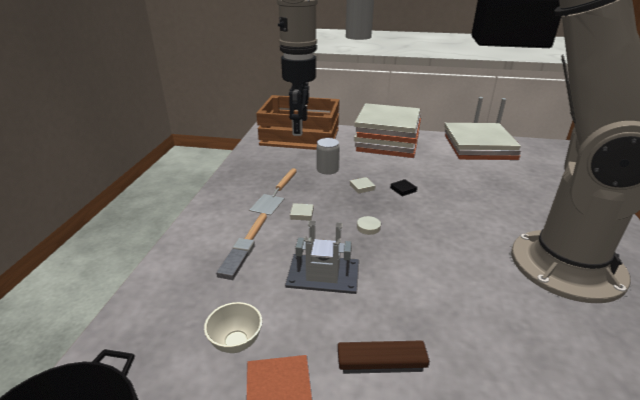

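Call:
{"op": "arm_command", "data": {
  "plan": [
    [-1,0,0,0,0,0,0],
    [-1,0,0,0,0,0,0],
    [-1,0,0,0,0,0,0],
    [-1,0,0,0,0,0,0],
    [-1,0,0,0,0,0,0],
    [-1,0,0,0,0,0,0]
  ]
}}

```text
clock: 3.15
ee_pos: [0.6285, -0.0956, 0.2008]
eef_rot: [[0.0, 0.078, -0.997], [0.0, -0.997, -0.078], [-1.0, -0.0, -0.0]]
wrist_force: [-0.0, -0.4, -0.1]
gripper_width: -0.003
```

```bash
cat > tip.py <<'E'
from h import *
from bench import robot,read_camera
s=robot.read_state(); print(s["clock"],s["gripper_width"],s["ee_pos"])
for n in ("scene","side"):
    c=read_camera(n); P=cloud(c)[...,:3]
    m=(c["depth"]>0)&(P[...,2]>.12)&(P[...,2]<.35)&(np.linalg.norm(P[...,:2]-s["ee_pos"][:2],axis=-1)<.075)
    q=P[m]; print(n,len(q),np.sort(q[:,2])[:10:2].round(4)); t=q[q[:,2]<q[:,2].min()+.008]; print(t.mean(0).round(4),t.min(0).round(4),t.max(0).round(4))
E
python3 tip.py
```

```text
3.15 -0.002588162558543594 [ 0.62845768 -0.0955664   0.20078058]
scene 1236 [0.2316 0.232  0.2333 0.2344 0.2369]
[ 0.6357 -0.0985  0.2358] [ 0.6241 -0.1067  0.2316] [ 0.6397 -0.0883  0.2394]
side 696 [0.2338 0.234  0.2345 0.2351 0.2358]
[ 0.6266 -0.0874  0.2376] [ 0.6163 -0.0915  0.2338] [ 0.6379 -0.0827  0.2412]
```

Call:
{"op": "arm_command", "data": {
  "plan": [
    [0.36,0,0,0,0,0,0],
    [0.36,0,0,0,0,0,0],
    [0.36,0,0,0,0,0,0],
    [0.36,0,0,0,0,0,0],
    [0.36,0,0,0,0,0,0]
  ]
}}

```text
clock: 3.88
ee_pos: [0.6284, -0.0957, 0.2008]
eef_rot: [[0.0, 0.078, -0.997], [-0.0, -0.997, -0.078], [-1.0, 0.0, -0.0]]
wrist_force: [-0.0, 0.3, -0.6]
gripper_width: 0.679
```

```bash
python3 tip.py
```

```text
3.875 0.6791641664987838 [ 0.62843193 -0.0956513   0.20079459]
scene 1633 [0.2357 0.2367 0.2369 0.2375 0.2377]
[ 0.6314 -0.086   0.2402] [ 0.6181 -0.1351  0.2357] [ 0.6422 -0.0601  0.2435]
side 799 [0.2361 0.2382 0.2385 0.239  0.2394]
[ 0.6248 -0.0815  0.2404] [ 0.6151 -0.1311  0.2361] [ 0.6366 -0.0561  0.2436]
```

Call:
{"op": "arm_command", "data": {
  "plan": [
    [1,0.04,0,0,0,0,0],
    [1,0.05,0,0,0,0,0],
    [1,0.05,0,0,0,0,0],
    [1,0.04,0,0,0,0,0],
    [1,0.015,0,0,0,0,0],
    [1,0,0,0,0,0,0]
  ]
}}

```text
clock: 4.72
ee_pos: [0.6282, -0.0956, 0.0055]
eef_rot: [[-0.001, 0.078, -0.997], [0.0, -0.997, -0.078], [-1.0, -0.0, 0.001]]
wrist_force: [0.9, -0.6, 0.5]
gripper_width: 1.001
```

Run:
```python
from h import *
s,c,P=snap("w2")
m=(c["depth"]>0)&(P[...,2]>.012)&(P[...,2]<.022)&(np.linalg.norm(P[...,:2]-[.628,-.095],axis=-1)<.06)
q=P[m]; print(len(q),np.median(q[:,2]),cv2.minAreaRect((q[:,:2]*1000).astype(np.float32)))
```

```text
9690 0.016841213497732502 ((628.3795776367188, -95.66827392578125), (56.6373405456543, 56.24319839477539), 4.574850082397461)
```

View pics/w2.png

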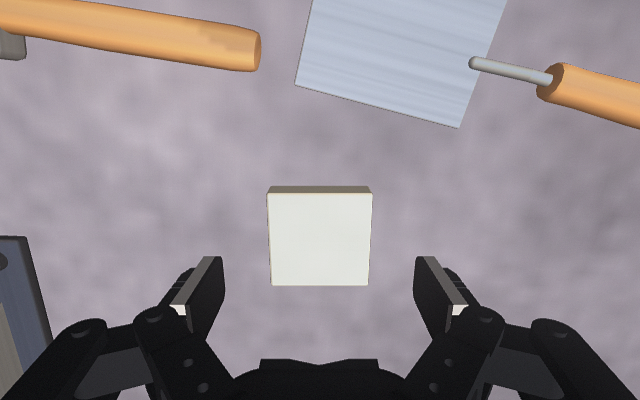

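Call:
{"op": "arm_command", "data": {
  "plan": [
    [1,0.01,0,0,0,0,0],
    [1,0.01,0,0,0,0,0],
    [1,0,0,0,0,0,0]
  ]
}}

```text
clock: 5.15
ee_pos: [0.6278, -0.0956, -0.0149]
eef_rot: [[-0.001, 0.078, -0.997], [0.0, -0.997, -0.078], [-1.0, -0.0, 0.001]]
wrist_force: [-0.1, 0.2, -0.6]
gripper_width: 1.002
```

Call:
{"op": "arm_command", "data": {
  "plan": [
    [1,0.008,0,0,0,0,0],
    [1,0.006,0,0,0,0,0],
    [1,0.004,0,0,0,0,0],
    [1,0,0,0,0,0,0]
  ]
}}

```text
clock: 5.65
ee_pos: [0.6281, -0.0956, -0.0327]
eef_rot: [[-0.001, 0.078, -0.997], [0.0, -0.997, -0.078], [-1.0, -0.0, 0.001]]
wrist_force: [-0.1, 0.0, -0.2]
gripper_width: 0.999
```

Run:
```python
from h import *
from bench import robot
s,c,P=snap("w3")
print(s["ee_pos"],s["wrist_force"])
```

```text
[ 0.62810392 -0.09557421 -0.0326636 ] [-0.06956784  0.02246479 -0.20558485]
```

View pics/w3.png

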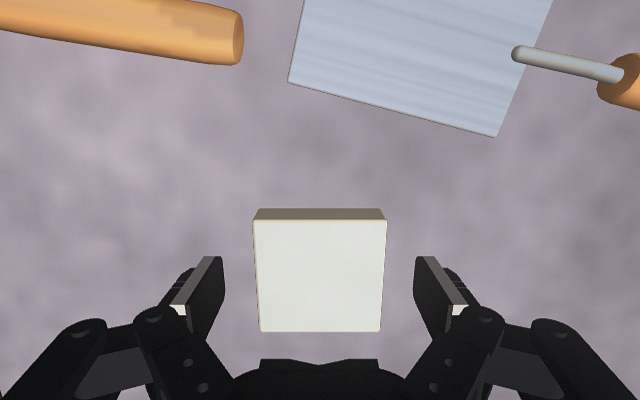

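Call:
{"op": "arm_command", "data": {
  "plan": [
    [-1,0,0,0,0,0,0],
    [-1,0,0,0,0,0,0],
    [-1,0,0,0,0,0,0],
    [-1,0,0,0,0,0,0]
  ],
  "newtons": 30
}}

```text
clock: 6.2
ee_pos: [0.6288, -0.0957, -0.0318]
eef_rot: [[0.001, 0.078, -0.997], [-0.0, -0.997, -0.078], [-1.0, 0.0, -0.001]]
wrist_force: [0.3, 0.4, 4.5]
gripper_width: 0.645
```

Call:
{"op": "arm_command", "data": {
  "plan": [
    [-1,-0.01,0,0,0,0,0],
    [-1,-0.03,0,0,0,0,0],
    [-1,-0.05,0,0,0,0,0],
    [-1,-0.05,0,0,0,0,0],
    [-1,-0.02,0,0,0,0,0],
    [-1,0,0,0,0,0,0]
  ]
}}

```text
clock: 6.95
ee_pos: [0.6291, -0.0957, 0.1289]
eef_rot: [[0.002, 0.078, -0.997], [-0.0, -0.997, -0.078], [-1.0, 0.0, -0.002]]
wrist_force: [-0.6, -0.1, -1.6]
gripper_width: 0.647
```

Run:
```python
from h import *
s,c,P=snap("w4")
print(s["ee_pos"],s["wrist_force"])
T=np.array(s["eef_rot"]); p=(P-s["ee_pos"])@T
m=(c["depth"]>0)&(abs(p[...,1])<.026)&(abs(p[...,2])<.04)&(p[...,0]>-.06)&(p[...,0]<0)
q=p[m]; print(len(q),np.percentile(q[:,0],[5,50,95]).round(4)); t=q[abs(q[:,0]-np.median(q[:,0]))<.004]
print("tile top x",np.median(t[:,0]),"z range",np.percentile(t[:,2],[0.3,99.7]),"y",t[:,1].min(),t[:,1].max())
plan(s,[.5342,.1257,.16],-87.4)
# magazine
for lo,hi in ((.1,.11),(.112,.122)):
    q=P[(c["depth"]>0)&(P[...,2]>lo)&(P[...,2]<hi)&(np.linalg.norm(P[...,:2]-[.534,.126],axis=-1)<.08)]
    if len(q): print(len(q),cv2.minAreaRect((q[:,:2]*1000).astype(np.float32)))
```

```text
[ 0.62905487 -0.09573164  0.12892499] [-0.59698317 -0.11356579 -1.56001894]
14759 [-0.0495 -0.0486 -0.0417]
tile top x -0.04863185762512262 z range [-0.02792432  0.02801049] y -0.025995926069548658 0.02599861739793812
turn first (tool) [ 0.0328 -0.0023 -0.0004] then shift in NEW tool axes [-0.0311 -0.2255  0.0847] dist 0.243
676 ((535.9346313476562, 98.77295684814453), (67.29240417480469, 17.466650009155273), 3.688908576965332)
446 ((535.7612915039062, 97.88966369628906), (72.67408752441406, 17.892013549804688), 2.482578992843628)
```

View pics/w4.png

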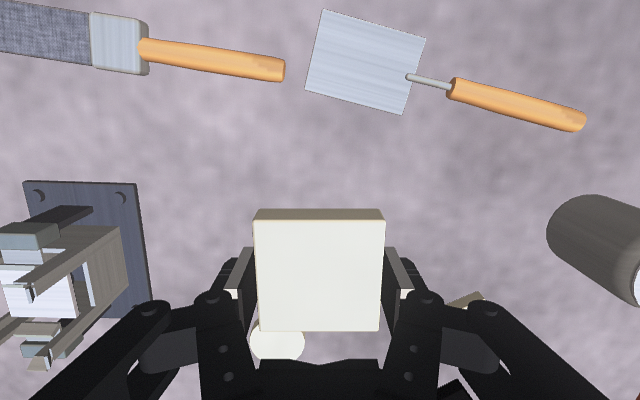

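Call:
{"op": "arm_command", "data": {
  "plan": [
    [-1,0,0,0,0.0328,-0.0023,0],
    [-1,0,-0.035,0.013,0,0,0],
    [-1,0,-0.045,0.017,0,0,0],
    [-1,0,-0.05,0.019,0,0,0],
    [-1,0,-0.05,0.019,0,0,0],
    [-1,0,-0.0455,0.0167,0,0,0],
    [-1,0,0,0,0,0,0],
    [-1,0,0,0,0,0,0]
  ]
}}

```text
clock: 8.0
ee_pos: [0.533, 0.1251, 0.1267]
eef_rot: [[-0.004, 0.045, -0.999], [-0.001, -0.999, -0.045], [-1.0, 0.001, 0.004]]
wrist_force: [-0.1, -0.7, -1.8]
gripper_width: 0.646
```

```bash
cat > mag.py <<'E'
import sys
from h import *
s,c,P=snap(sys.argv[1])
print(s["clock"],s["ee_pos"],np.degrees(np.arctan2(s["eef_rot"][1,1],s["eef_rot"][0,1])),s["wrist_force"],s["eef_rot"][:,0])
T=np.array(s["eef_rot"]); p=(P-s["ee_pos"])@T
t=p[(c["depth"]>0)&(abs(p[...,1])<.026)&(abs(p[...,2])<.04)&(abs(p[...,0]+.0486)<.004)]
if len(t)>100: print("tile top x",np.median(t[:,0]),"z range",np.percentile(t[:,2],[0.3,99.7]))
for lo,hi in ((.1,.11),(.111,.122)):
    q=P[(c["depth"]>0)&(P[...,2]>lo)&(P[...,2]<hi)&(np.linalg.norm(P[...,:2]-[.534,.126],axis=-1)<.08)]
    if len(q): print(len(q),cv2.minAreaRect((q[:,:2]*1000).astype(np.float32)))
E
python3 mag.py w5
```

```text
8.0 [0.53295719 0.12509827 0.12674207] -87.41772157621682 [-0.12839277 -0.65641464 -1.77433152] [-0.00441427 -0.00124254 -0.99998949]
tile top x -0.04870060616892974 z range [-0.02794516  0.02795536]
181 ((562.2869873046875, 126.4650650024414), (11.323951721191406, 65.37470245361328), 3.078939199447632)
726 ((563.4583129882812, 126.85978698730469), (13.951997756958008, 71.7558364868164), 2.664402484893799)
```

View pics/w5.png

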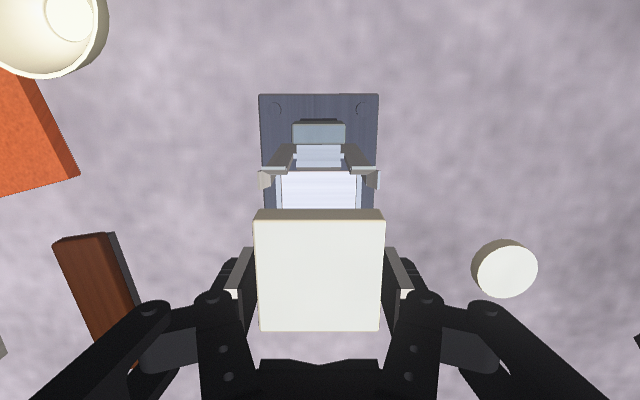

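Run:
```python
from h import *
from bench import robot
s=robot.read_state(); plan(s,[.5342,.1256,.09],-87.35)
```

```text
turn first (tool) [-0.0026  0.0041 -0.0011] then shift in NEW tool axes [ 0.0369 -0.0012 -0.0009] dist 0.037
```

Call:
{"op": "arm_command", "data": {
  "plan": [
    [-1,0.012,-0.0006,-0.0006,-0.002,0.004,-0.001],
    [-1,0.012,0,0,0,0,0],
    [-1,0.01,0,0,0,0,0],
    [-1,0.0,0,0,0,0,0],
    [-1,0,0,0,0,0,0]
  ]
}}

```text
clock: 8.68
ee_pos: [0.5343, 0.1265, 0.0941]
eef_rot: [[0.002, 0.047, -0.999], [0.001, -0.999, -0.047], [-1.0, -0.001, -0.002]]
wrist_force: [-0.2, -0.4, -0.9]
gripper_width: 0.641
```

```bash
python3 mag.py w6
python3 - <<'E'
from bench import read_camera
import cv2
for n in ("scene","side"):
    i=read_camera(n)["image"][:,:,::-1]; x,y=(280,100) if n=="scene" else (265,175)
    cv2.imwrite(f"pics/{n}2.png",cv2.resize(i[y:y+120,x:x+120],None,fx=5,fy=5,interpolation=cv2.INTER_CUBIC))
E
```

```text
8.675 [0.53432623 0.12651261 0.09407467] -87.27766474520018 [-0.20070409 -0.38426324 -0.85169537] [ 0.00185456  0.00118173 -0.99999758]
tile top x -0.04870037002429134 z range [-0.02790631  0.02798467]
363 ((562.0382690429688, 126.78565979003906), (11.48619556427002, 66.12825775146484), 2.6783180236816406)
954 ((536.0186157226562, 126.4564208984375), (70.86390686035156, 71.95765686035156), 0.5500705242156982)
```

View pics/scene2.png

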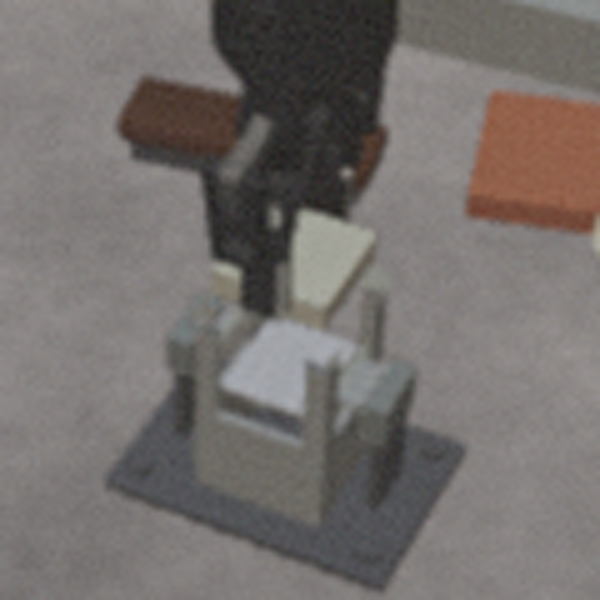

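View pics/side2.png

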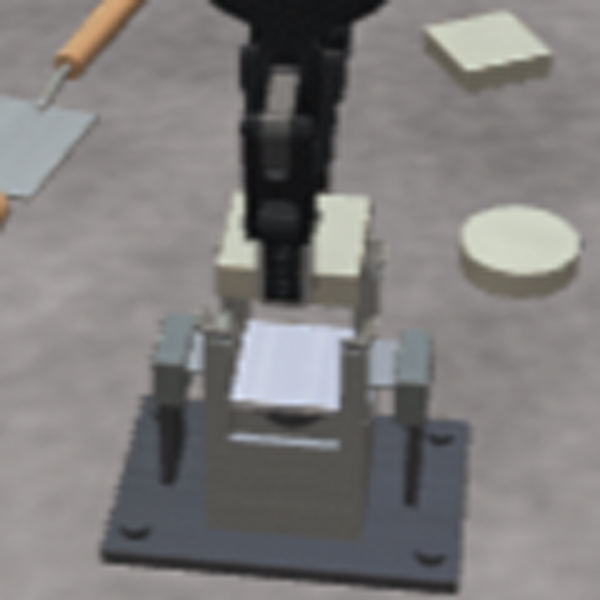

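View pics/w6.png

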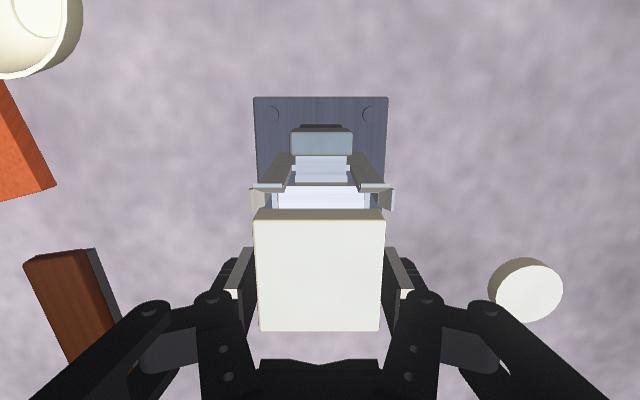

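Call:
{"op": "arm_command", "data": {
  "plan": [
    [-1,0.004,0.0008,0,0,0,0],
    [-1,0.004,0,0,0,0,0],
    [-1,0.004,0,0,0,0,0],
    [-1,0.003,0,0,0,0,0],
    [-1,0,0,0,0,0,0]
  ]
}}

```text
clock: 9.45
ee_pos: [0.534, 0.1256, 0.0786]
eef_rot: [[0.001, 0.048, -0.999], [0.001, -0.999, -0.048], [-1.0, -0.001, -0.001]]
wrist_force: [0.0, 0.5, -0.7]
gripper_width: 0.646
```

```bash
python3 mag.py w7
```

```text
9.45 [0.53398646 0.12558066 0.07864556] -87.27191578305744 [ 0.04923542  0.5088481  -0.65680541] [ 1.10448051e-03  8.62193072e-04 -9.99999018e-01]
tile top x -0.0486997724513411 z range [-0.02793202  0.02800782]
429 ((562.7415161132812, 126.75227355957031), (10.536498069763184, 65.85517120361328), 2.576509475708008)
2353 ((534.3829345703125, 125.68412780761719), (72.59200286865234, 80.14624786376953), 2.2896597385406494)
```

View pics/w7.png

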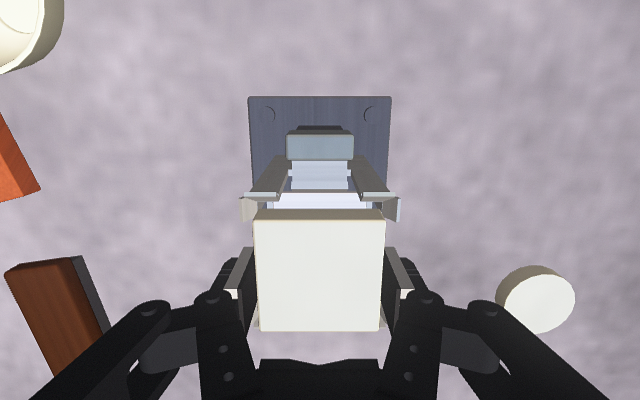

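Call:
{"op": "arm_command", "data": {
  "plan": [
    [-1,0.003,0,0,0,0,0],
    [-1,0.003,0,0,0,0,0],
    [-1,0,0,0,0,0,0]
  ]
}}

```text
clock: 9.88
ee_pos: [0.534, 0.1256, 0.0727]
eef_rot: [[0.001, 0.048, -0.999], [0.001, -0.999, -0.048], [-1.0, -0.001, -0.001]]
wrist_force: [0.6, 1.2, -1.6]
gripper_width: 0.648
```

Call:
{"op": "arm_command", "data": {
  "plan": [
    [-1,0.003,0,0,0,0,0],
    [-1,0.003,0,0,0,0,0],
    [-1,0.003,0,0,0,0,0],
    [-1,0,0,0,0,0,0]
  ]
}}

```text
clock: 10.38
ee_pos: [0.534, 0.1256, 0.0637]
eef_rot: [[0.001, 0.048, -0.999], [0.001, -0.999, -0.048], [-1.0, -0.001, -0.001]]
wrist_force: [0.4, 0.8, -0.9]
gripper_width: 0.648
```

Call:
{"op": "arm_command", "data": {
  "plan": [
    [-1,0.002,0,0,0,0,0],
    [-1,0.002,0,0,0,0,0],
    [-1,0.002,0,0,0,0,0],
    [-1,0,0,0,0,0,0]
  ]
}}

```text
clock: 10.88
ee_pos: [0.5341, 0.1256, 0.0578]
eef_rot: [[0.001, 0.048, -0.999], [0.001, -0.999, -0.048], [-1.0, -0.001, -0.001]]
wrist_force: [-0.3, 0.3, -1.0]
gripper_width: 0.647
```

Call:
{"op": "arm_command", "data": {
  "plan": [
    [-1,0.0015,0,0,0,0,0],
    [-1,0.0015,0,0,0,0,0],
    [-1,0,0,0,0,0,0]
  ]
}}

```text
clock: 11.25
ee_pos: [0.5341, 0.1256, 0.0549]
eef_rot: [[0.001, 0.048, -0.999], [0.001, -0.999, -0.048], [-1.0, -0.001, -0.002]]
wrist_force: [0.0, -0.5, -0.6]
gripper_width: 0.647
```

Call:
{"op": "arm_command", "data": {
  "plan": [
    [-1,0.001,0,0,0,0,0],
    [-1,0.001,0,0,0,0,0],
    [-1,0,0,0,0,0,0]
  ]
}}

```text
clock: 11.62
ee_pos: [0.5345, 0.1257, 0.0531]
eef_rot: [[0.002, 0.047, -0.999], [0.001, -0.999, -0.047], [-1.0, -0.001, -0.002]]
wrist_force: [0.6, -0.2, -1.0]
gripper_width: 0.642
```

Call:
{"op": "arm_command", "data": {
  "plan": [
    [-1,0.001,0,0,0,0,0],
    [-1,0.001,0,0,0,0,0],
    [-1,0,0,0,0,0,0]
  ]
}}

```text
clock: 12.0
ee_pos: [0.5343, 0.1257, 0.0511]
eef_rot: [[0.002, 0.048, -0.999], [0.001, -0.999, -0.048], [-1.0, -0.001, -0.002]]
wrist_force: [0.1, -0.2, 1.8]
gripper_width: 0.647
```

Call:
{"op": "arm_command", "data": {
  "plan": [
    [-1,0.001,0,0,0,0,0],
    [-1,0.001,0,0,0,0,0],
    [-1,0.001,0,0,0,0,0],
    [-1,0.001,0,0,0,0,0],
    [-1,0.001,0,0,0,0,0]
  ],
  "newtons": 45
}}

```text
clock: 12.62
ee_pos: [0.5343, 0.1257, 0.0459]
eef_rot: [[0.002, 0.048, -0.999], [0.001, -0.999, -0.048], [-1.0, -0.001, -0.002]]
wrist_force: [-0.7, -0.0, 2.3]
gripper_width: 0.642
```

Call:
{"op": "arm_command", "data": {
  "plan": [
    [-1,0.001,0,0,0,0,0],
    [-1,0.001,0,0,0,0,0],
    [-1,0.001,0,0,0,0,0],
    [-1,0.001,0,0,0,0,0],
    [-1,0.001,0,0,0,0,0]
  ]
}}

```text
clock: 13.25
ee_pos: [0.5341, 0.1256, 0.041]
eef_rot: [[0.001, 0.048, -0.999], [0.001, -0.999, -0.048], [-1.0, -0.001, -0.001]]
wrist_force: [-0.7, -0.8, 3.7]
gripper_width: 0.642
```

Call:
{"op": "arm_command", "data": {
  "plan": [
    [-1,0.001,0,0,0,0,0],
    [-1,0.001,0,0,0,0,0],
    [-1,0.001,0,0,0,0,0],
    [-1,0.001,0,0,0,0,0],
    [-1,0.001,0,0,0,0,0]
  ]
}}

```text
clock: 13.88
ee_pos: [0.5342, 0.1256, 0.0359]
eef_rot: [[0.002, 0.048, -0.999], [0.001, -0.999, -0.048], [-1.0, -0.001, -0.002]]
wrist_force: [-1.4, -0.8, 3.9]
gripper_width: 0.642
```

Call:
{"op": "arm_command", "data": {
  "plan": [
    [-1,0.001,0,0,0,0,0],
    [-1,0.001,0,0,0,0,0],
    [-1,0.001,0,0,0,0,0],
    [-1,0,0,0,0,0,0]
  ]
}}

```text
clock: 14.38
ee_pos: [0.5343, 0.1256, 0.0329]
eef_rot: [[0.002, 0.047, -0.999], [0.001, -0.999, -0.047], [-1.0, -0.001, -0.002]]
wrist_force: [-1.7, -0.8, 2.7]
gripper_width: 0.641
```

```bash
python3 mag.py w8
```

```text
14.375 [0.53426396 0.1256477  0.03285941] -87.27836741950247 [-1.69696863 -0.81567542  2.65272339] [ 0.00162767  0.00102042 -0.99999815]
tile top x -0.048536048864496265 z range [-0.03974163  0.03191332]
2938 ((536.3295288085938, 125.16172790527344), (63.769981384277344, 94.60645294189453), 2.5025949478149414)
7235 ((546.31005859375, 126.61628723144531), (48.73756790161133, 120.25594329833984), 2.8327972888946533)
```

View pics/w8.png

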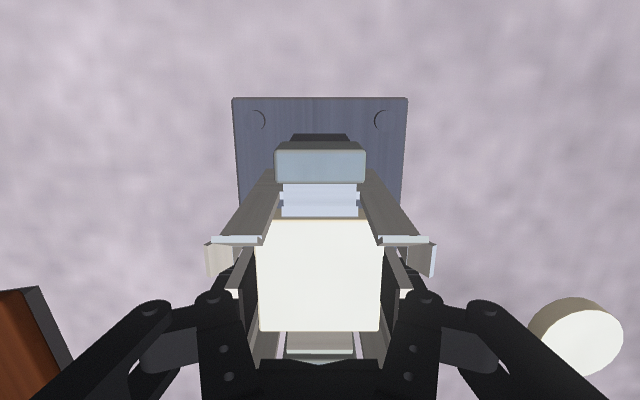

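Call:
{"op": "arm_command", "data": {
  "plan": [
    [-1,0.001,0,0,0,0,0],
    [-1,0.001,0,0,0,0,0],
    [-1,0.001,0,0,0,0,0]
  ]
}}

```text
clock: 14.8
ee_pos: [0.5343, 0.1257, 0.0301]
eef_rot: [[0.002, 0.048, -0.999], [0.001, -0.999, -0.048], [-1.0, -0.001, -0.002]]
wrist_force: [-2.0, -0.9, 5.6]
gripper_width: 0.643
```

Call:
{"op": "arm_command", "data": {
  "plan": [
    [-1,0.001,0,0,0,0,0],
    [-1,0.001,0,0,0,0,0]
  ]
}}

```text
clock: 15.05
ee_pos: [0.5343, 0.1257, 0.0281]
eef_rot: [[0.002, 0.048, -0.999], [0.001, -0.999, -0.048], [-1.0, -0.001, -0.002]]
wrist_force: [-1.4, -0.2, 4.7]
gripper_width: 0.644
```

Call:
{"op": "arm_command", "data": {
  "plan": [
    [-1,0.001,0,0,0,0,0],
    [-1,0.0005,0,0,0,0,0]
  ]
}}

```text
clock: 15.3
ee_pos: [0.5343, 0.1257, 0.0264]
eef_rot: [[0.002, 0.048, -0.999], [0.001, -0.999, -0.048], [-1.0, -0.001, -0.002]]
wrist_force: [-0.9, -1.1, 4.9]
gripper_width: 0.64
```

```bash
python3 mag.py w9
```

```text
15.3 [0.53427803 0.12566495 0.02643496] -87.27374606558631 [-0.94392183 -1.12838445  4.94898814] [ 1.65761111e-03  9.91735109e-04 -9.99998134e-01]
tile top x -0.04868579639294606 z range [-0.03968657  0.03183399]
3598 ((548.4863891601562, 126.41873168945312), (40.804683685302734, 117.59722900390625), 4.339108467102051)
12280 ((546.0736083984375, 126.04322052001953), (49.266456604003906, 122.68276977539062), 2.816000461578369)
```

View pics/w9.png

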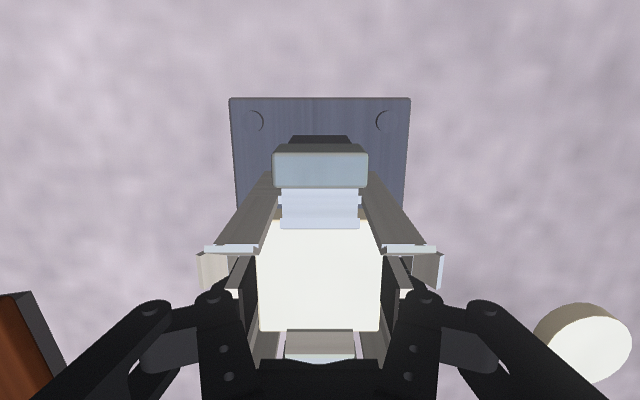

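Call:
{"op": "arm_command", "data": {
  "plan": [
    [-1,0.001,0,0,0,0,0],
    [-1,0.0005,0,0,0,0,0],
    [-1,0,0,0,0,0,0],
    [0.5,0,0,0,0,0,0],
    [0.7,0,0,0,0,0,0],
    [1,0,0,0,0,0,0],
    [1,0,0,0,0,0,0]
  ]
}}

```text
clock: 16.23
ee_pos: [0.5343, 0.1257, 0.0249]
eef_rot: [[0.002, 0.048, -0.999], [0.001, -0.999, -0.048], [-1.0, -0.001, -0.002]]
wrist_force: [-0.5, 0.1, 0.2]
gripper_width: 1.004
```

Call:
{"op": "arm_command", "data": {
  "plan": [
    [1,-0.01,0,0,0,0,0],
    [1,-0.02,0,0,0,0,0],
    [1,-0.04,0,0,0,0,0],
    [1,-0.05,0,0,0,0,0],
    [1,0,0,0,0,0,0]
  ]
}}

```text
clock: 16.85
ee_pos: [0.5371, 0.1266, 0.1498]
eef_rot: [[0.01, 0.047, -0.999], [0.003, -0.999, -0.047], [-1.0, -0.003, -0.01]]
wrist_force: [-0.1, -0.1, -0.7]
gripper_width: 1.001
```

```bash
cat > look.py <<'E'
import sys
from h import *
from bench import read_camera
for n in ("scene","side"):
    c=read_camera(n); P=cloud(c)[...,:3]; i=c["image"][:,:,::-1]; x,y=(280,100) if n=="scene" else (265,175)
    cv2.imwrite(f"pics/{n}{sys.argv[1]}.png",cv2.resize(i[y:y+120,x:x+120],None,fx=5,fy=5,interpolation=cv2.INTER_CUBIC))
    q=P[(c["depth"]>0)&(np.linalg.norm(P[...,:2]-[.534,.1257],axis=-1)<.018)&(P[...,2]<.13)&(P[...,2]>.055)]
    print(n,"top z",len(q),np.percentile(q[:,2],[5,50,95]) if len(q) else "")
    g=q[:,:2]
    if len(q)>10:
        A=np.c_[q[:,:2]-[.534,.1257],np.ones(len(q))]; k=np.linalg.lstsq(A,q[:,2],rcond=None)[0]; print("slope x,y, z0",k.round(4))
E
python3 look.py 3; python3 mag.py w10
```

```text
scene top z 108 [0.07441504 0.07616038 0.07812861]
slope x,y, z0 [-0.009  -0.0085  0.0761]
side top z 144 [0.0749384  0.07661245 0.07783704]
slope x,y, z0 [0.0059 0.003  0.0766]
16.95 [0.53432929 0.12554121 0.14580952] -87.283281272451 [ 0.443467    0.01730976 -0.80516705] [ 0.00323194  0.00126145 -0.99999398]
442 ((534.6488037109375, 125.39742279052734), (66.25785064697266, 65.63575744628906), 2.7203211784362793)
1244 ((534.4447021484375, 125.48377990722656), (71.97956848144531, 71.87376403808594), 2.7031726837158203)
```

View pics/w10.png

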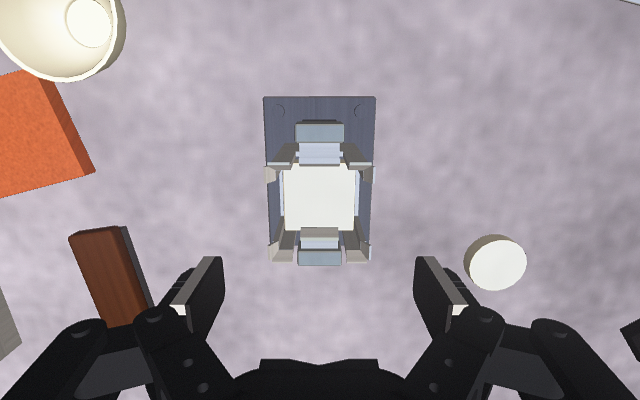

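View pics/side3.png

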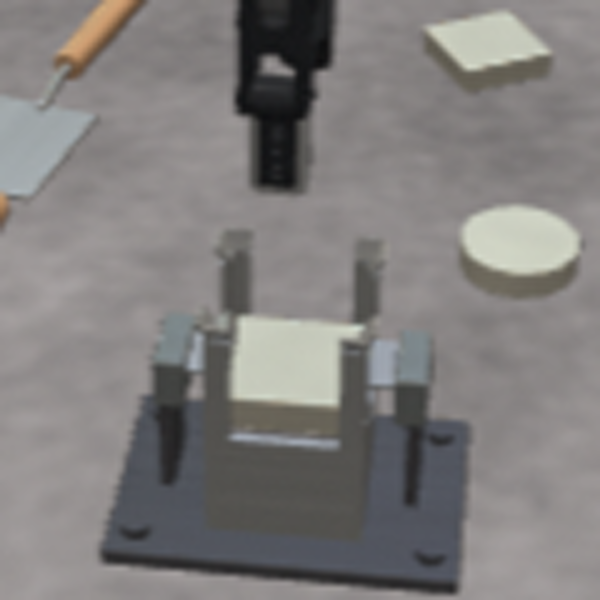

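View pics/scene3.png

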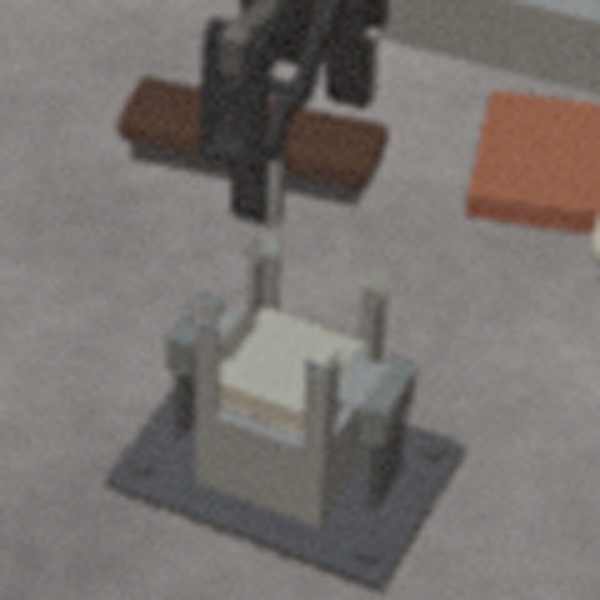

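Run:
```python
from h import *
from bench import robot
s=robot.read_state(); plan(s,[.482,-.2645,.146],-57.5)
```

```text
turn first (tool) [-5.196e-01 -1.300e-03  3.000e-04] then shift in NEW tool axes [-0.0013  0.3011  0.253 ] dist 0.393
```

Call:
{"op": "arm_command", "data": {
  "plan": [
    [1,0,0,0,-0.1732,0,0],
    [1,0,0,0,-0.1732,0,0],
    [1,0,0,0,-0.1732,0,0],
    [1,0,0.037,0.031,0,0,0],
    [1,0,0.037,0.031,0,0,0],
    [1,0,0.037,0.031,0,0,0],
    [1,0,0.037,0.031,0,0,0],
    [1,0,0.037,0.031,0,0,0]
  ],
  "newtons": 30
}}

```text
clock: 18.0
ee_pos: [0.5013, -0.1151, 0.1433]
eef_rot: [[-0.001, 0.537, -0.843], [0.002, -0.843, -0.537], [-1.0, -0.002, -0.0]]
wrist_force: [0.1, -0.5, 0.4]
gripper_width: 1.004
```

Call:
{"op": "arm_command", "data": {
  "plan": [
    [1,0.03,0.037,0.031,0,0,0],
    [1,0.05,0.037,0.031,0,0,0],
    [1,0.05,0.037,0.031,0,0,0],
    [1,0,0,0,0,0,0],
    [1,0,0,0,0,0,0]
  ]
}}

```text
clock: 18.62
ee_pos: [0.4848, -0.2466, 0.0237]
eef_rot: [[-0.0, 0.537, -0.843], [0.003, -0.843, -0.537], [-1.0, -0.002, -0.001]]
wrist_force: [0.4, 0.5, 0.2]
gripper_width: 0.998
```

Run:
```python
from h import *
s,c,P=snap("w11"); print(s["clock"],s["ee_pos"])
m=(c["depth"]>0)&(P[...,2]>.012)&(P[...,2]<.022)&(np.linalg.norm(P[...,:2]-[.482,-.2645],axis=-1)<.055)
q=P[m]; r=cv2.minAreaRect((q[:,:2]*1000).astype(np.float32)); print(len(q),np.median(q[:,2]),r)
plan(s,[r[0][0]/1000,r[0][1]/1000,-.033],r[2]-90 if r[2]<60 else r[2]-180)
```

```text
18.625 [ 0.48484825 -0.24660732  0.02370466]
7734 0.01688330769067975 ((482.5458679199219, -265.3907470703125), (57.11042404174805, 56.27496337890625), 32.38214111328125)
turn first (tool) [ 0.0022 -0.0013  0.0022] then shift in NEW tool axes [0.0567 0.0146 0.012 ] dist 0.06
```

View pics/w11.png

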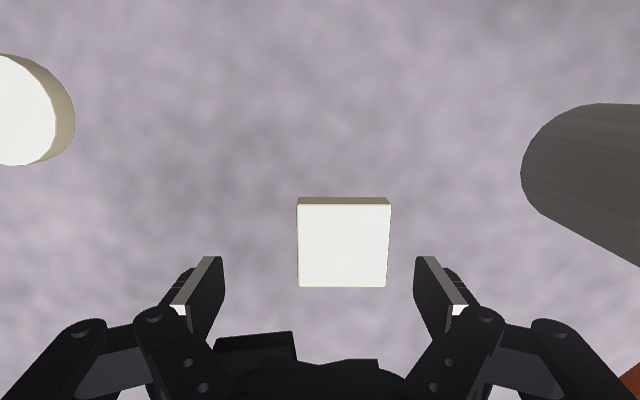

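Call:
{"op": "arm_command", "data": {
  "plan": [
    [1,0.005,0.0146,0.012,0.002,-0.001,0.002],
    [1,0.012,0,0,0,0,0],
    [1,0,0,0,0,0,0]
  ]
}}

```text
clock: 19.05
ee_pos: [0.4824, -0.2659, 0.0067]
eef_rot: [[0.0, 0.535, -0.845], [-0.0, -0.845, -0.535], [-1.0, 0.001, -0.0]]
wrist_force: [-0.0, 0.9, -0.3]
gripper_width: 0.995
```

Run:
```python
from h import *
s,c,P=snap("w12"); print(s["clock"],s["ee_pos"])
m=(c["depth"]>0)&(P[...,2]>.012)&(P[...,2]<.022)&(np.linalg.norm(P[...,:2]-[.482,-.2645],axis=-1)<.055)
q=P[m]; r=cv2.minAreaRect((q[:,:2]*1000).astype(np.float32)); print(len(q),np.median(q[:,2]),r)
plan(s,[r[0][0]/1000,r[0][1]/1000,-.0325],r[2]-90 if r[2]<60 else r[2]-180)
```

```text
19.05 [ 0.48237352 -0.26592597  0.00666349]
9613 0.016886271372411776 ((482.29449462890625, -265.3860778808594), (56.86577606201172, 56.19424057006836), 32.3160400390625)
turn first (tool) [ 0.0011 -0.0001 -0.0005] then shift in NEW tool axes [ 0.0392 -0.0005 -0.0002] dist 0.039
```

Call:
{"op": "arm_command", "data": {
  "plan": [
    [1,0.01,-0.0005,0,0,0,0],
    [1,0.01,0,0,0,0,0],
    [1,0.01,0,0,0,0,0],
    [1,0.006,0,0,0,0,0],
    [1,0.003,0,0,0,0,0],
    [1,0,0,0,0,0,0]
  ]
}}

```text
clock: 19.85
ee_pos: [0.4829, -0.2659, -0.0316]
eef_rot: [[0.002, 0.536, -0.845], [-0.001, -0.845, -0.536], [-1.0, 0.002, -0.001]]
wrist_force: [0.1, 0.0, 0.6]
gripper_width: 0.999
```

Call:
{"op": "arm_command", "data": {
  "plan": [
    [-1,0,0,0,0,0,0],
    [-1,0,0,0,0,0,0],
    [-1,0,0,0,0,0,0],
    [-1,0,0,0,0,0,0]
  ],
  "newtons": 30
}}

```text
clock: 20.35
ee_pos: [0.4833, -0.2661, -0.031]
eef_rot: [[0.003, 0.536, -0.845], [-0.002, -0.845, -0.536], [-1.0, 0.003, -0.001]]
wrist_force: [-0.5, 0.3, 6.4]
gripper_width: 0.646
```

Call:
{"op": "arm_command", "data": {
  "plan": [
    [-1,-0.01,0,0,0,0,0],
    [-1,-0.03,0,0,0,0,0],
    [-1,-0.05,0,0,0,0,0],
    [-1,-0.05,0,0,0,0,0],
    [-1,-0.02,0,0,0,0,0],
    [-1,0,0,0,0,0,0]
  ],
  "newtons": 45
}}

```text
clock: 21.1
ee_pos: [0.4836, -0.2662, 0.1303]
eef_rot: [[0.005, 0.535, -0.845], [-0.003, -0.845, -0.535], [-1.0, 0.005, -0.003]]
wrist_force: [-0.7, 0.4, -2.0]
gripper_width: 0.641
```

```bash
python3 mag.py w13
python3 - <<'E'
from h import *
from bench import robot
s=robot.read_state(); plan(s,[.5344,.1254,s["ee_pos"][2]],-87.3)
E
```

```text
21.1 [ 0.4835519  -0.26618115  0.13030722] -57.622993764802175 [-0.73528745  0.42411662 -1.98594347] [ 0.00500004 -0.00277148 -0.99998366]
tile top x -0.047717026571572334 z range [-0.02781798  0.02793913]
turn first (tool) [ 0.518  -0.0018 -0.0022] then shift in NEW tool axes [ 0.     -0.3883 -0.0703] dist 0.395
```

View pics/w13.png

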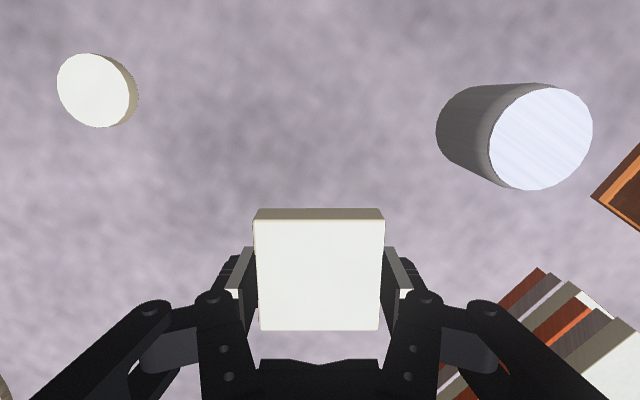

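Call:
{"op": "arm_command", "data": {
  "plan": [
    [-1,0,0,0,0.1727,0,0],
    [-1,0,0,0,0.1727,0,0],
    [-1,0,0,0,0.1727,0,0],
    [-1,0,-0.04,-0.007,0,0,0],
    [-1,0,-0.05,-0.009,0,0,0],
    [-1,0,-0.05,-0.009,0,0,0],
    [-1,0,-0.05,-0.009,0,0,0],
    [-1,0,-0.05,-0.009,0,0,0]
  ]
}}

```text
clock: 22.15
ee_pos: [0.513, -0.0225, 0.1265]
eef_rot: [[-0.001, 0.047, -0.999], [-0.001, -0.999, -0.047], [-1.0, 0.001, 0.001]]
wrist_force: [0.3, -0.3, -0.6]
gripper_width: 0.646
```

Call:
{"op": "arm_command", "data": {
  "plan": [
    [-1,0,-0.05,-0.009,0,0,0],
    [-1,0,-0.05,-0.009,0,0,0],
    [-1,0,-0.035,-0.007,0,0,0],
    [-1,0,-0.0133,-0.002,0,0,0],
    [-1,0,0,0,0,0,0],
    [-1,0,0,0,0,0,0]
  ]
}}

```text
clock: 22.9
ee_pos: [0.5339, 0.1231, 0.1275]
eef_rot: [[0.001, 0.045, -0.999], [-0.003, -0.999, -0.045], [-1.0, 0.003, -0.0]]
wrist_force: [0.3, -0.3, -0.1]
gripper_width: 0.638
```

```bash
python3 mag.py w14
python3 - <<'E'
from h import *
from bench import robot
s=robot.read_state(); plan(s,[.5343,.1255,.093],-87.3)
E
```

```text
22.9 [0.53394131 0.12308139 0.12754558] -87.43931407292078 [ 0.33740138 -0.29295763 -0.08132446] [ 6.11262231e-04 -2.67858698e-03 -9.99996226e-01]
tile top x -0.04769674365517515 z range [-0.02773825  0.02826768]
168 ((562.0761108398438, 127.68555450439453), (11.388792037963867, 63.89039993286133), 2.6383726596832275)
705 ((563.5447998046875, 126.75871276855469), (14.135257720947266, 71.77515411376953), 2.645198106765747)
turn first (tool) [-0.0027 -0.0009 -0.0025] then shift in NEW tool axes [ 0.0348 -0.0024 -0.0003] dist 0.035
```

Call:
{"op": "arm_command", "data": {
  "plan": [
    [-1,0.01,-0.0024,-0.0003,-0.0025,-0.001,-0.0025],
    [-1,0.012,0,0,0,0,0],
    [-1,0.012,0,0,0,0,0],
    [-1,0,0,0,0,0,0],
    [-1,0,0,0,0,0,0]
  ]
}}

```text
clock: 23.58
ee_pos: [0.5346, 0.1279, 0.0942]
eef_rot: [[0.001, 0.05, -0.999], [0.001, -0.999, -0.05], [-1.0, -0.001, -0.001]]
wrist_force: [1.0, 0.6, -0.8]
gripper_width: 0.64
```

```bash
python3 mag.py w15
python3 - <<'E'
from h import *
from bench import robot
s=robot.read_state(); plan(s,[.5342,.1256,.08],-87.3)
E
```

```text
23.575 [0.53463491 0.12790477 0.09417015] -87.15921203204564 [ 0.96992917  0.56226738 -0.7960347 ] [ 7.35481005e-04  1.32216335e-03 -9.99998855e-01]
tile top x -0.04770400882733279 z range [-0.02770928  0.0282731 ]
327 ((562.2979736328125, 126.78536987304688), (11.434600830078125, 65.51583099365234), 2.732982635498047)
992 ((536.6534423828125, 126.57551574707031), (70.62461853027344, 71.86978149414062), 0.03893738240003586)
turn first (tool) [ 0.0025 -0.0014  0.0014] then shift in NEW tool axes [0.0145 0.0023 0.0007] dist 0.015
```

View pics/w15.png

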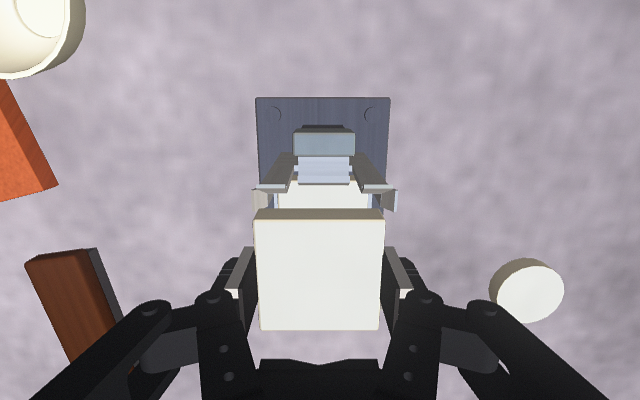

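Call:
{"op": "arm_command", "data": {
  "plan": [
    [-1,0,0.002,0.0005,0.002,-0.001,0.001],
    [-1,0,0,0,0,0,0],
    [-1,0,0,0,0,0,0]
  ]
}}

```text
clock: 24.0
ee_pos: [0.5342, 0.1258, 0.0944]
eef_rot: [[0.0, 0.047, -0.999], [0.0, -0.999, -0.047], [-1.0, -0.0, -0.0]]
wrist_force: [0.2, -0.5, -0.1]
gripper_width: 0.64
```

Call:
{"op": "arm_command", "data": {
  "plan": [
    [-1,0,0,0,0,0,0]
  ]
}}

```text
clock: 24.12
ee_pos: [0.5342, 0.1258, 0.0943]
eef_rot: [[-0.0, 0.048, -0.999], [0.0, -0.999, -0.048], [-1.0, -0.0, 0.0]]
wrist_force: [-0.1, 0.4, -1.2]
gripper_width: 0.638
```

Call:
{"op": "arm_command", "data": {
  "plan": [
    [-1,0.004,0.0002,0,0,0,0],
    [-1,0.004,0,0,0,0,0],
    [-1,0.004,0,0,0,0,0],
    [-1,0.003,0,0,0,0,0],
    [-1,0.003,0,0,0,0,0],
    [-1,0,0,0,0,0,0]
  ]
}}

```text
clock: 24.88
ee_pos: [0.5341, 0.1256, 0.076]
eef_rot: [[-0.0, 0.048, -0.999], [0.0, -0.999, -0.048], [-1.0, -0.0, 0.0]]
wrist_force: [-0.2, 0.0, -1.7]
gripper_width: 0.642
```

Call:
{"op": "arm_command", "data": {
  "plan": [
    [-1,0.003,0,0,0,0,0],
    [-1,0.003,0,0,0,0,0],
    [-1,0.003,0,0,0,0,0],
    [-1,0.003,0,0,0,0,0],
    [-1,0,0,0,0,0,0]
  ]
}}

```text
clock: 25.5
ee_pos: [0.534, 0.1256, 0.0639]
eef_rot: [[-0.001, 0.048, -0.999], [0.0, -0.999, -0.048], [-1.0, -0.0, 0.001]]
wrist_force: [-1.0, 0.0, -0.5]
gripper_width: 0.641
```

Call:
{"op": "arm_command", "data": {
  "plan": [
    [-1,0.002,0,0,0,0,0],
    [-1,0.002,0,0,0,0,0],
    [-1,0.002,0,0,0,0,0],
    [-1,0.0015,0,0,0,0,0],
    [-1,0,0,0,0,0,0]
  ]
}}

```text
clock: 26.12
ee_pos: [0.5341, 0.1256, 0.0566]
eef_rot: [[-0.0, 0.048, -0.999], [0.0, -0.999, -0.048], [-1.0, -0.0, 0.0]]
wrist_force: [-0.2, -0.3, -1.5]
gripper_width: 0.643
```

Call:
{"op": "arm_command", "data": {
  "plan": [
    [-1,0.001,0,0,0,0,0],
    [-1,0.001,0,0,0,0,0],
    [-1,0.001,0,0,0,0,0],
    [-1,0.001,0,0,0,0,0],
    [-1,0.001,0,0,0,0,0]
  ]
}}

```text
clock: 26.75
ee_pos: [0.5347, 0.1258, 0.0522]
eef_rot: [[0.001, 0.047, -0.999], [0.0, -0.999, -0.047], [-1.0, -0.0, -0.001]]
wrist_force: [-0.3, -0.7, 4.7]
gripper_width: 0.639
```

Call:
{"op": "arm_command", "data": {
  "plan": [
    [-1,0.001,0,0,0,0,0],
    [-1,0.001,0,0,0,0,0],
    [-1,0.001,0,0,0,0,0],
    [-1,0.001,0,0,0,0,0],
    [-1,0.001,0,0,0,0,0]
  ]
}}

```text
clock: 27.38
ee_pos: [0.5344, 0.1258, 0.047]
eef_rot: [[0.0, 0.048, -0.999], [0.0, -0.999, -0.048], [-1.0, -0.0, -0.0]]
wrist_force: [0.9, -0.4, 5.6]
gripper_width: 0.644
```

Call:
{"op": "arm_command", "data": {
  "plan": [
    [-1,0.001,0,0,0,0,0],
    [-1,0.001,0,0,0,0,0],
    [-1,0.001,0,0,0,0,0],
    [-1,0.001,0,0,0,0,0],
    [-1,0.001,0,0,0,0,0]
  ]
}}

```text
clock: 28.0
ee_pos: [0.534, 0.1256, 0.0418]
eef_rot: [[-0.0, 0.048, -0.999], [0.0, -0.999, -0.048], [-1.0, -0.0, 0.0]]
wrist_force: [-1.0, 0.2, 5.5]
gripper_width: 0.644
```

Call:
{"op": "arm_command", "data": {
  "plan": [
    [-1,0.001,0,0,0,0,0],
    [-1,0.001,0,0,0,0,0],
    [-1,0.001,0,0,0,0,0],
    [-1,0.001,0,0,0,0,0],
    [-1,0.001,0,0,0,0,0]
  ]
}}

```text
clock: 28.62
ee_pos: [0.534, 0.1256, 0.0369]
eef_rot: [[-0.0, 0.048, -0.999], [0.0, -0.999, -0.048], [-1.0, -0.0, 0.0]]
wrist_force: [-1.2, -1.0, 6.8]
gripper_width: 0.646
```

Call:
{"op": "arm_command", "data": {
  "plan": [
    [-1,0.001,0,0,0,0,0],
    [-1,0.001,0,0,0,0,0],
    [-1,0.001,0,0,0,0,0],
    [-1,0.001,0,0,0,0,0]
  ]
}}

```text
clock: 29.12
ee_pos: [0.534, 0.1256, 0.033]
eef_rot: [[-0.0, 0.048, -0.999], [0.0, -0.999, -0.048], [-1.0, -0.0, 0.0]]
wrist_force: [-0.6, -0.2, 7.5]
gripper_width: 0.637
```

```bash
python3 mag.py w16
```

```text
29.125 [0.53403764 0.12562814 0.03296508] -87.27023879940134 [-0.63311019 -0.22942711  7.49226797] [-3.09185054e-04  3.28233330e-05 -9.99999952e-01]
tile top x -0.04773453898431067 z range [-0.03971963  0.03214937]
3013 ((536.5531616210938, 126.08426666259766), (63.43003463745117, 89.05168914794922), 2.5718142986297607)
7117 ((546.0506591796875, 126.4924545288086), (49.346012115478516, 119.90460968017578), 2.39579439163208)
```

View pics/w16.png

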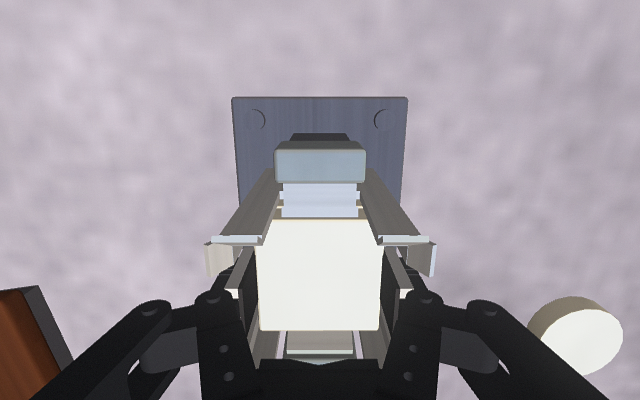

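Call:
{"op": "arm_command", "data": {
  "plan": [
    [-1,0.0008,0,0,0,0,0],
    [-1,0.0008,0,0,0,0,0],
    [-1,0.0008,0,0,0,0,0],
    [-1,0.0006,0,0,0,0,0]
  ]
}}

```text
clock: 29.68
ee_pos: [0.534, 0.1256, 0.03]
eef_rot: [[-0.0, 0.048, -0.999], [-0.0, -0.999, -0.048], [-1.0, -0.0, 0.0]]
wrist_force: [-1.5, 0.1, 8.3]
gripper_width: 0.642
```

Call:
{"op": "arm_command", "data": {
  "plan": [
    [-1,0.0005,0,0,0,0,0],
    [-1,0.0005,0,0,0,0,0]
  ]
}}

```text
clock: 29.92
ee_pos: [0.5341, 0.1256, 0.0291]
eef_rot: [[-0.0, 0.048, -0.999], [0.0, -0.999, -0.048], [-1.0, -0.0, 0.0]]
wrist_force: [-1.7, -0.7, 8.4]
gripper_width: 0.643
```

Call:
{"op": "arm_command", "data": {
  "plan": [
    [-1,0.0005,0,0,0,0,0]
  ]
}}

```text
clock: 30.05
ee_pos: [0.534, 0.1256, 0.0284]
eef_rot: [[-0.0, 0.048, -0.999], [0.0, -0.999, -0.048], [-1.0, -0.0, 0.0]]
wrist_force: [-1.0, 0.1, 6.0]
gripper_width: 0.641
```

Call:
{"op": "arm_command", "data": {
  "plan": [
    [-1,0.0004,0,0,0,0,0]
  ]
}}

```text
clock: 30.18
ee_pos: [0.534, 0.1256, 0.028]
eef_rot: [[-0.0, 0.048, -0.999], [0.0, -0.999, -0.048], [-1.0, -0.0, 0.0]]
wrist_force: [-1.5, -1.0, 6.1]
gripper_width: 0.642
```

```bash
python3 mag.py w17
```

```text
30.175 [0.53403174 0.12558834 0.02802262] -87.27420415309884 [-1.54761287 -0.96290084  6.13385419] [-3.00136006e-04  4.76182039e-05 -9.99999954e-01]
tile top x -0.04792326278225561 z range [-0.039719    0.03953984]
3525 ((547.0639038085938, 126.69668579101562), (43.495906829833984, 116.09125518798828), 3.9793994426727295)
11935 ((546.0376586914062, 126.46009826660156), (49.54921340942383, 121.75703430175781), 2.5631392002105713)
```

View pics/w17.png

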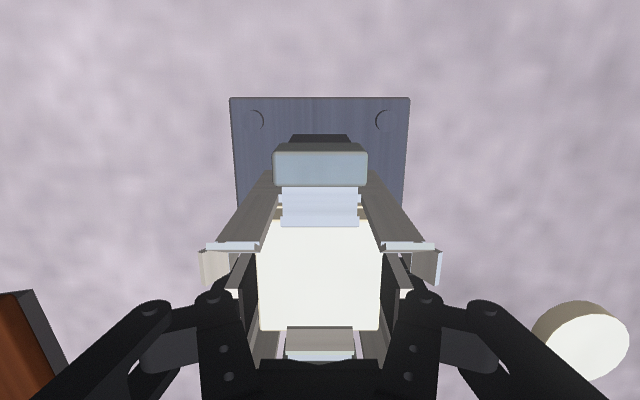

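Call:
{"op": "arm_command", "data": {
  "plan": [
    [-1,0.0004,0,0,0,0,0]
  ]
}}

```text
clock: 30.35
ee_pos: [0.534, 0.1256, 0.0276]
eef_rot: [[-0.0, 0.048, -0.999], [0.0, -0.999, -0.048], [-1.0, -0.0, 0.0]]
wrist_force: [-1.4, 0.1, 5.9]
gripper_width: 0.64
```

Call:
{"op": "arm_command", "data": {
  "plan": [
    [-1,0.0003,0,0,0,0,0]
  ]
}}

```text
clock: 30.48
ee_pos: [0.534, 0.1256, 0.0273]
eef_rot: [[-0.0, 0.048, -0.999], [0.0, -0.999, -0.048], [-1.0, -0.0, 0.0]]
wrist_force: [-1.0, -0.9, 9.3]
gripper_width: 0.639
```

The force fell from 8.4 to 6 N at the snap. It has now jumped to 9.3 N, so the stack is on the stop and I'll release.

Call:
{"op": "arm_command", "data": {
  "plan": [
    [-1,0,0,0,0,0,0],
    [0.5,0,0,0,0,0,0],
    [0.7,0,0,0,0,0,0],
    [1,0,0,0,0,0,0],
    [1,0,0,0,0,0,0]
  ]
}}

```text
clock: 31.1
ee_pos: [0.5339, 0.1256, 0.0269]
eef_rot: [[-0.001, 0.048, -0.999], [0.0, -0.999, -0.048], [-1.0, -0.0, 0.001]]
wrist_force: [-0.5, 0.2, 0.1]
gripper_width: 0.995
```

Call:
{"op": "arm_command", "data": {
  "plan": [
    [1,-0.01,0,0,0,0,0],
    [1,-0.02,0,0,0,0,0],
    [1,-0.04,0,0,0,0,0],
    [1,-0.05,0,0,0,0,0],
    [1,0,0,0,0,0,0],
    [1,0,0,0,0,0,0],
    [1,0,0,0,0,0,0]
  ]
}}

```text
clock: 31.98
ee_pos: [0.5332, 0.1252, 0.146]
eef_rot: [[-0.002, 0.048, -0.999], [-0.0, -0.999, -0.048], [-1.0, 0.0, 0.002]]
wrist_force: [-0.8, -0.6, -0.9]
gripper_width: 1.003
```

```bash
python3 look.py 4; python3 mag.py w18
```

```text
scene top z 110 [0.07445226 0.07623187 0.07761565]
slope x,y, z0 [0.0013 0.0063 0.0762]
side top z 145 [0.07487459 0.07656343 0.07802095]
slope x,y, z0 [-0.008  -0.0022  0.0765]
32.075 [0.53337339 0.12538405 0.14598993] -87.26644969658366 [ 0.92323016  0.4487512  -0.59896138] [-2.27671639e-03 -3.34097506e-04 -9.99997352e-01]
468 ((534.708984375, 125.63365173339844), (65.62527465820312, 66.03141021728516), 2.7868993282318115)
1279 ((534.2448120117188, 125.51593017578125), (72.71688842773438, 71.71092224121094), 2.6342082023620605)
```

View pics/w18.png

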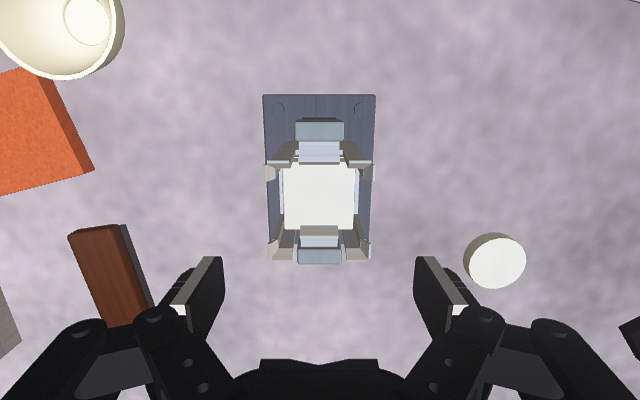

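View pics/side4.png

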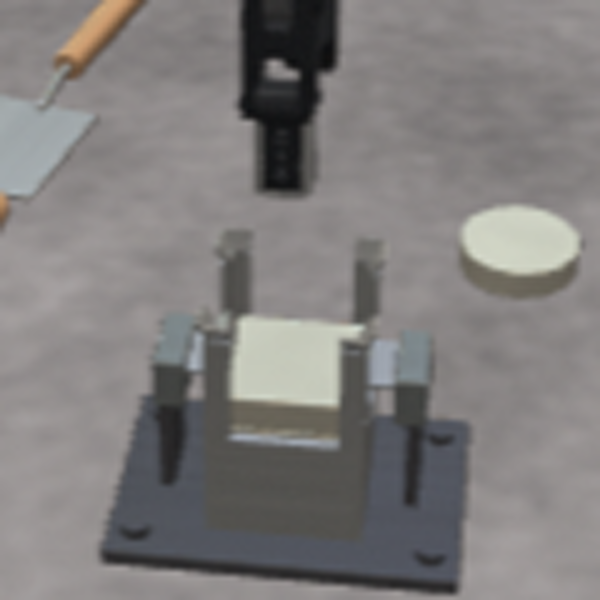

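View pics/scene4.png

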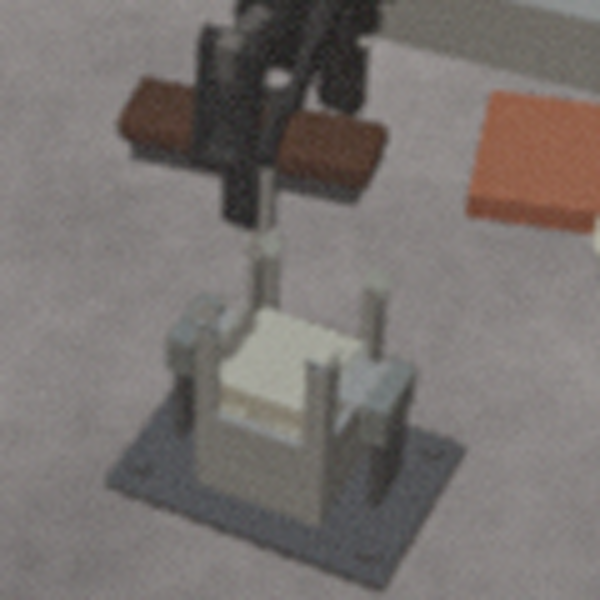

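The second tile now lies flat with its top at 76.4 mm, tucked under both lips (wrist picture, lips at about (320,152) and (320,238)). The first tile's edge shows below it in the side view. The gripper is clear, so I'm handing in.

```bash
python3 -c "
from bench import robot
print(robot.hand_in(), robot.read_state()['clock'])"
```

```text
the job is handed in; nothing more can be done
the job is handed in; nothing more can be done
```

Both square tiles are loaded flat in the magazine, and I handed the job in after about 32 s, with the gripper open and clear. I loaded square_b first and then square_a. I held each by its ±y sides and pressed at 8 mm/s or less. I don't know which pale tile is which by name, so I took the one nearer the magazine to be square_b, and they are interchangeable.

- **First tile:** my readings showed no more than about 6 N while pressing. After release it stayed down and level, with its top at 76.4 mm.
- **Second tile:** the push peaked near 8.4 N, dropped to 6 N at the snap, and rose to 9.3 N when the stack met the stop. I stopped pressing there and released it.
- **Final check:** the top tile is level at 76.4 mm in both the scene and side cameras. That matches the lip underside I expected from the follower height, and the wrist view shows both lips over the tile.
- **Bystanders:** I felt no contact with the round insert, the black look-alike or the other items. I took no final picture of the whole bench.

**Disagreement with the description:** all three cameras showed the fingertips about 32 mm (shut) to 45 mm (open) short of the reported TCP, which should be at the fingertips. I worked from the measured positions, and they held: both grasps and all the contact heights came out as expected.

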